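# Load rinsed cups upside down on the drying plate and set its sunken thermostat

### The arm

A 7-joint arm with a two-finger parallel gripper is mounted at the origin on the work surface. World frame = base frame: x ahead of the robot, y to its left, z up, the work surface at z = 0. Lengths are in m, angles in rad, forces in N, time in s.
With the tool pointing down it reaches from about 0.4 to 0.85 m from the base axis. Payload 10.4 kg.
Tool frame: the origin (TCP) lies at the very end of the fingers, on their centre line; the grasp point (between the pads) lies 19 mm behind it; x points along the fingers, z is the direction in which the jaws open and shut, and the axes are right-handed (so a half turn about x gives the same grasp; the last joint's range is limited). The gripper opens to 85 mm and grips with 20 to 120 N. Pads are 22 mm wide; open, the fingers measure 114 mm over their backs; the gripper's body (76 mm by 85 mm) begins 54 mm behind the grasp point. The pads swing forward as they close: fully open they stand 13 mm farther back than shut.
Start: joints at [-1.309, 0.332, -0.065, 1.46, 0.022, 1.35, -0.088], TCP at [0.176, 0.6, 0.231] pointing down, gripper open.
Joint ranges: [-2.6, 2.6], [-0.5, 2.12], [-1.47, 1.34], [0.16, 2.42], [-1.27, 4.41], [0.06, 2.06], [-2.6, 2.6]. Speed limits (rad/s): [2.22, 2.22, 2.79, 2.79, 3.14, 3.14, 3.14].

### API

Orientations are given as a unit quaternion [x, y, z, w].
In Python, from workcell import readout, camera, manip gives the robot as it stands.
- The arm moves only by the shell command python3 -m inch 'ROWS' [FORCE]. ROWS is JSON, a list of rows, each a list of 3 entries, a list of its own where there are three numbers: the turn, a rotation vector about the tool's x, y, z in degrees, then the shift along the tool's x, y, z in mm, then the closure, from 0 (fully open) to 1 (shut). In form: [[[wx, wy, wz], [dx, dy, dz], hand], ...]. A call has 1 to 10 rows; each row is the pose to reach, as a shift and turn from the pose measured when the call began, along the tool's axes at that moment; what a row does not reach only later rows make up. A row lasts 1/8 s, in which the tool goes at most 62.5 mm and 10.7 degrees, less where a joint would pass 70% of its speed; a pose out of reach is approached as far as the arm can. A call with a gripper value outside its range is refused whole. The fingers move at their own pace and stop on an object; FORCE is the grip in N (left out, the last holds). Time passes only in rows, so rows that repeat a pose let the fingers close. It gives the time, the measured TCP pose, the force and the opening at its end, in the units of the state.
- readout.get_obs(): the state, without advancing time (a new reading comes with each control period).
- camera(name): name is "scene" or "top" or "wrist"; returns a dict with "pixels" (420x560x3 uint8, red, green, blue), "range_z" (420x560 float32, m along the optical axis (not along the pixel's ray), 0 where there is no reading), "intrinsics" (3x3 intrinsics, pixels), "extrinsics" (4x4, takes a point from world to camera coordinates); the wrist camera has in their place "T_tool_cam" (4x4, takes a point from camera to tool coordinates, whose origin is the TCP and whose axes are the tool frame's). Camera axes: x right, y down, z forward; pixel columns grow to the right and rows downward; lengths in m; the calibration is good to about 2 mm. A picture is of the moment at which its call begins: read the wrist's pose just before it.
- manip.hand_in(): hands the job in, once; it reports no verdict.
The state is a dict: "clock": time; "joint_pos": joint angles; "joint_velocities": joint speeds; "tau": joint torques, N m; "position": TCP position; "ee_rot": TCP orientation; "ft_force": force on the tool from outside, world axes, zero at the start; "torque": the same for the moment, N m; "grip_width": opening from 0.0 (shut) to 1.0 (fully open).
Only numpy, scipy, OpenCV 4.12 (cv2) and the standard library are available. Lean on these libraries where they do the work, as an engineer would, in place of code of your own. Each camera call takes 0.05 s, during which the arm holds its last target.

### The job

Turn every rinsed cup over and stand it mouth down, wholly on the aluminium drying plate. When all of them are on, turn the small sunken thermostat knob clockwise until its white pointer points at the red marker, without running well past it, then press the green start button. Leave the bottle, the vial rack and the wrench where they are.

Things in the scene. Friction and masses are not known exactly. Their poses are not given: they have to be found in the camera images.
- cup1: rinsed blue plastic sample cup, square, 50 mm across the flats and 64 mm tall, walls and base 3 mm, about 60 g, open at one end (the mouth); starts mouth up on the dark mat on the bench. Origin at the centre of its closed base, z axis from the base towards the mouth, x and y axes square to its flats. It stands as steadily on a side as on its base. Some of the three cups may be absent.
- cup1_mouth (a point): centre of the mouth of that cup, in the plane of its rim, 64 mm from the base along the cup's axis
- cup2: rinsed blue plastic sample cup, square, 50 mm across the flats and 64 mm tall, walls and base 3 mm, about 60 g, open at one end (the mouth); starts mouth up on the dark mat on the bench. Origin at the centre of its closed base, z axis from the base towards the mouth, x and y axes square to its flats. May be absent.
- cup2_mouth (a point): centre of the mouth of that cup, in the plane of its rim, 64 mm from the base along the cup's axis
- cup3: rinsed blue plastic sample cup, square, 50 mm across the flats and 64 mm tall, walls and base 3 mm, about 60 g, open at one end (the mouth); starts mouth up on the dark mat on the bench. Origin at the centre of its closed base, z axis from the base towards the mouth, x and y axes square to its flats. May be absent.
- cup3_mouth (a point): centre of the mouth of that cup, in the plane of its rim, 64 mm from the base along the cup's axis
- dryer: fixed drying plate, a low white and grey appliance 200 mm (its x) by 430 mm (its y), flat top 55 mm above the bench. Origin on the bench under the middle of the plate; the bare aluminium plate covers y -160 to 160 mm and x -90 to 90 mm of it, the grey control deck covers y 160 to 270 mm, x -100 to 100 mm, at the same height; the operator's side is -x
- plate (a point): centre of the aluminium plate, on its top surface; its axes are those of the dryer: x across the plate (180 mm wide), y along it (320 mm long, the deck beyond its +y end), z up
- well_floor (a point): centre of the floor of the round well in the deck, which holds the thermostat knob: well 70 mm in diameter, 26 mm deep, straight walls
- knob_grip (a point): centre of the top face of the thermostat knob: a black ribbed round knob 18 mm in diameter, sunk in the middle of the well, its top 22 mm above the well floor and 4 mm below the deck; it turns about the vertical; white pointer line from the middle of its top down one side and out over its flat skirt (32 mm in diameter, 2.5 mm thick, on the well floor)
- knob_aim (a point): point 30 mm out from the knob's axis, at the height of its top, in the direction in which the pointer line points; turns with the knob
- trim (a joint): thermostat knob angle in rad: 0 at the low stop, growing clockwise seen from above to 4.71 at the high stop; friction holds it where it is left (0.03 N m)
- marker: red set-point marker on the deck just outside the well's edge. Origin on the knob's axis at deck height, its x axis points from the axis to the marker
- mark (a point): point 30 mm out from the knob's axis towards the red marker; knob_aim lies over it when the pointer points at the marker
- start (a joint): green start button, pressed straight down: 0 up, 0.006 m fully down, springs back; fully down takes about 5 N
- start_top (a point): centre of the top of the green start button (24 mm in diameter, on a 40 mm black housing standing on the deck, top 22 mm above the deck when up, 87 mm from the knob's axis in the dryer's +x direction)
- solvent: bystander: amber solvent bottle with blue cap, 72 mm in diameter, 150 mm tall; origin at the centre of its underside
- vial_rack: bystander: grey vial rack 70 by 130 mm, 50 mm tall with its vials; origin at the centre of its underside
- wrench: bystander: steel wrench lying on the bench, about 180 mm long; origin on its underside, x axis along it
There are look-alikes about, which are no part of the job. What is shaped like the cup1 but brown or pink is not meant.

How it is judged:
On the way, in this order (a step that is already met when the one before it is completed fails the run):
1. every cup stands mouth down on the plate (angle between each of cup1, cup2, cup3's own z axis and vertical above 3.02 rad and x of cup1 in the frame of plate between -0.062 and 0.062 m and y of cup1 in the frame of plate between -0.132 and 0.132 m and z of cup1 in the frame of plate between 0.059 and 0.069 m and x of cup2 in the frame of plate between -0.062 and 0.062 m and y of cup2 in the frame of plate between -0.132 and 0.132 m and z of cup2 in the frame of plate between 0.059 and 0.069 m and x of cup3 in the frame of plate between -0.062 and 0.062 m and y of cup3 in the frame of plate between -0.132 and 0.132 m and z of cup3 in the frame of plate between 0.059 and 0.069 m), for 0.3 s.
2. the knob's pointer is turned to the red marker (horizontal distance between knob_aim and mark below 0.0042 m), for 0.2 s.
3. the start button is pressed with the cups on and the knob on the marker (all of step 1 and horizontal distance between knob_aim and mark below 0.0042 m and value of joint start above 0.004 m), for 0.05 s.
At the end, for the whole second after the job is handed in: Every cup present rests mouth down, upright within 7 degrees, wholly on the plate (centre within 62 mm of the plate centre across, 132 mm along); the pointer is within 8 degrees of the red marker; the start button was pressed last and is up again (all of step 1 and linear speed of each of cup1, cup2, cup3 below 0.02 m/s and horizontal distance between knob_aim and mark below 0.0042 m and value of joint start below 0.002 m); the robot touches nothing.
It fails at once if the knob runs more than about 24 degrees clockwise past the marker (y of knob_aim in the frame of marker below -0.012 m and x of knob_aim in the frame of marker above 0 m).
It fails at once if the solvent bottle, vial rack or wrench is pushed more than 30 mm or the bottle is tipped (distance of any of solvent, vial_rack, wrench from where it was at the start of the episode above 0.03 m or angle between solvent's own z axis and vertical above 0.35 rad).
Of cup1, cup2, cup3 only 2 to 3 are there at a start; the rules pass over those that are not, and their reading is None.
At some moment in a run one of cup1, cup2, cup3 may be knocked a few centimetres aside while the robot is not near it.
Once in a run the grip may slacken for a moment while it holds something.
It also fails if it takes over 210 s, if anything falls off the work surface, if the arm or the gripper's body presses on something with over 40 N, if the wrist force passes 120 N, or if a joint passes its speed limit or range.

## Working session

There is one attempt and no reset: what is moved stays moved. The work goes in short steps, Python scripts to look and compute and a shell command to move; the robot and the scene stay as the last step left them, time stands still between calls to the robot, and variables do not carry over. Pictures are saved under pics/ and viewed, and the job is handed in when it is done.

```bash
mkdir -p pics; ls; cat > h.py <<'E'
import numpy as np, cv2
from scipy.spatial.transform import Rotation as R
from workcell import readout, camera, manip
def snap(n,f):
    o=readout.get_obs(); c=camera(n); cv2.imwrite('pics/'+f,c['pixels'][:,:,::-1]); 
    K=np.array(c['intrinsics'])
    if n=='wrist':
        T=np.eye(4);T[:3,:3]=R.from_quat(o['ee_rot']).as_matrix();T[:3,3]=o['position']
        c['W']=T@np.array(c['T_tool_cam'])
    else: c['W']=np.linalg.inv(np.array(c['extrinsics']))
    c['K']=K
    return c
def pts(c):
    z=c['range_z'];h,w=z.shape;u,v=np.meshgrid(np.arange(w),np.arange(h))
    K=c['K'];P=np.stack([(u-K[0,2])/K[0,0]*z,(v-K[1,2])/K[1,1]*z,z],-1)
    return P@c['W'][:3,:3].T+c['W'][:3,3]
def ray(c,u,v,h):
    d=c['W'][:3,:3]@np.linalg.solve(c['K'],[u,v,1.]);o=c['W'][:3,3]
    return o+d*(h-o[2])/d[2]
E
python3 - <<'E'
from h import *
for n in ('scene','top','wrist'):
    c=snap(n,n+'0.png'); print(n,c['W'].round(3).tolist(),c['K'].tolist())
print(readout.get_obs())
E
```

```text
pics
scene [[-0.499, 0.711, -0.495, 1.048], [0.867, 0.402, -0.295, 0.264], [-0.011, -0.576, -0.817, 0.913], [0.0, 0.0, 0.0, 1.0]] [[403.2858691230726, 0.0, 277.4468236768714], [0.0, 403.2858691230726, 215.72262247304172], [0.0, 0.0, 1.0]]
top [[0.028, -0.994, 0.104, 0.418], [-1.0, -0.028, 0.004, -0.065], [-0.001, -0.104, -0.995, 1.245], [0.0, 0.0, 0.0, 1.0]] [[386.50857510987277, 0.0, 279.5282809795761], [0.0, 386.50857510987277, 202.88348108662927], [0.0, 0.0, 1.0]]
wrist [[0.281, 0.923, 0.264, 0.108], [0.96, -0.27, -0.078, 0.619], [-0.001, 0.275, -0.961, 0.373], [0.0, 0.0, 0.0, 1.0]] [[301.9648891127641, 0.0, 280.51522228541637], [0.0, 301.9648891127641, 216.9293291624798], [0.0, 0.0, 1.0]]
{'clock': 0.15, 'joint_pos': array([-1.30858379,  0.33274902, -0.06470789,  1.46075943,  0.02155692,
        1.34989519, -0.08848577]), 'joint_velocities': array([ 0.00196697,  0.00013284,  0.00017076, -0.00338409,  0.00018347,
        0.00081862,  0.00071849]), 'tau': array([ 1.11674530e-03, -6.25832176e+01,  4.93595609e-02, -3.91855752e+01,
        1.63732062e-02,  7.40086514e-03,  3.86231761e-06]), 'position': array([0.17551125, 0.59954797, 0.2306795 ]), 'ee_rot': array([-0.42422227,  0.56621081,  0.42374613,  0.56557935]), 'ft_force': array([-0.11938902, -0.96975041,  0.89752799]), 'torque': array([0.00179368, 0.04443571, 0.01593216]), 'grip_width': 0.9946160697955021}
```

View pics/scene0.png

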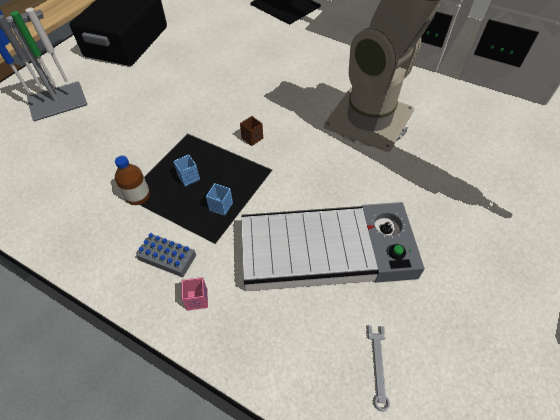

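View pics/top0.png

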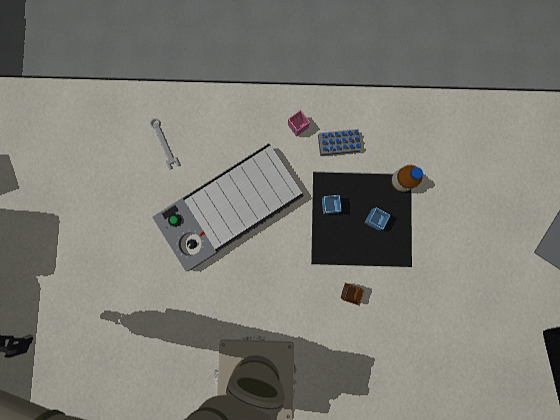

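View pics/wrist0.png

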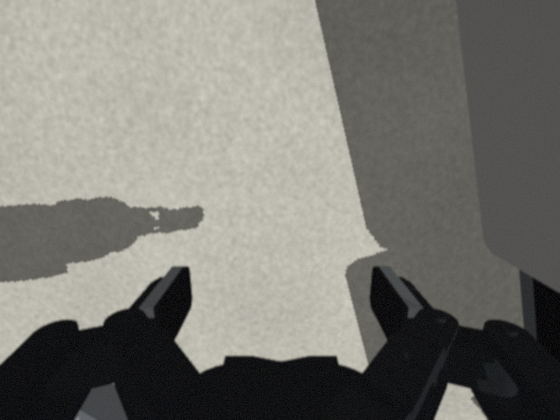

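The scene and top views agree. There are two blue cups on the mat, at top px (332,204) and (377,219). The dryer's deck is on the left, with the knob at (192,243), the red mark at (202,233) and the green button at (174,219). The bottle is at (408,178), the rack at (341,142) and the wrench at (165,143). Next I measure positions.

```bash
cat > meas.py <<'E'
from h import *
def mask(c,lo,hi):
    return cv2.inRange(cv2.cvtColor(c['pixels'],cv2.COLOR_RGB2HSV),np.array(lo),np.array(hi))
def cups(c,a=60):
    m=mask(c,(98,50,60),(118,255,255)); P=pts(c)
    n,l,s,ce=cv2.connectedComponentsWithStats(m)
    out=[]
    for i in range(1,n):
        if s[i,4]<a: continue
        q=P[(l==i)&(c['range_z']>0)]
        out.append((ce[i].round(),s[i,4],q))
    return out
E
python3 - <<'E'
from meas import *
for n in('top','scene'):
    c=snap(n,n+'1.png');P=pts(c)
    for ce,a,q in cups(c):
        t=q[q[:,2]>0.05]
        if len(t)<8: print(n,ce,a,q.mean(0).round(3));continue
        r=cv2.minAreaRect((t[:,:2]*1000).astype(np.float32))
        print(n,ce,a,'zmax',q[:,2].max().round(3),'rim',r,len(t))
    for nm,lo,hi in(('green',(50,120,40),(75,255,255)),('red',(0,170,100),(6,255,255))):
        m=mask(c,lo,hi);k,l,s,cc=cv2.connectedComponentsWithStats(m)
        for i in range(1,k):
            if s[i,4]>5: print(n,nm,cc[i].round(1),s[i,4],np.median(P[l==i],axis=0).round(3))
    # dryer top: height 0.045..0.06
    m=((P[...,2]>0.047)&(P[...,2]<0.063)).astype(np.uint8)
    k,l,s,cc=cv2.connectedComponentsWithStats(m)
    i=1+np.argmax(s[1:,4]);q=P[l==i];print(n,'dryer',cv2.minAreaRect((q[:,:2]*1000).astype(np.float32)),np.median(q[:,2]))
c=snap('top','t2.png');cv2.imwrite('pics/t2c.png',cv2.resize(c['pixels'][140:280,140:420,::-1],None,fx=2.8,fy=2.8,interpolation=cv2.INTER_CUBIC))
E
```

```text
top [416. 173.] 118 zmax 0.155 rim ((629.6388549804688, -456.4241027832031), (40.02947235107422, 31.610626220703125), 52.0923957824707) 117
top [331. 204.] 316 zmax 0.068 rim ((545.7574462890625, -222.45602416992188), (50.2371940612793, 50.324806213378906), 4.816228866577148) 81
top [377. 219.] 381 zmax 0.069 rim ((504.6663818359375, -367.13934326171875), (50.12645721435547, 50.366703033447266), 62.621742248535156) 101
top green [173.3 219.5] 55 [0.482 0.26  0.075]
top red [201.6 233.3] 9 [0.443 0.174 0.057]
top dryer ((530.1260375976562, 99.29759216308594), (200.94601440429688, 431.23309326171875), 34.59392166137695) 0.054101280608580105
scene [ 5. 47.] 262 zmax 0.286 rim ((506.7068176269531, -982.1051635742188), (18.93947410583496, 39.2908821105957), 71.70633697509766) 168
scene [187. 170.] 545 zmax 0.068 rim ((503.9047546386719, -365.1038513183594), (54.66688919067383, 51.05230712890625), 63.45969009399414) 183
scene [121. 162.] 143 zmax 0.153 rim ((630.7700805664062, -450.6990966796875), (33.7364387512207, 31.336944580078125), 13.530669212341309) 143
scene [219. 199.] 631 zmax 0.066 rim ((545.1487426757812, -220.87364196777344), (53.802738189697266, 51.090789794921875), 7.311883926391602) 203
scene green [25.5 33. ] 360 [ 0.451 -0.939  0.264]
scene green [427.8  32.2] 6 [-0.344  0.05   0.138]
scene green [435.9  34.7] 9 [-0.347  0.077  0.137]
scene green [491.9  46.7] 7 [-0.346  0.26   0.149]
scene green [501.5  49. ] 10 [-0.346  0.29   0.149]
scene green [510.9  51.7] 9 [-0.344  0.319  0.149]
scene green [398.1 249.4] 86 [0.484 0.262 0.075]
scene red [369.8 226.7] 12 [0.443 0.177 0.056]
scene dryer ((528.2103881835938, 101.55532836914062), (203.39254760742188, 431.78143310546875), 34.530216217041016) 0.05436605820988771
```

View pics/t2c.png

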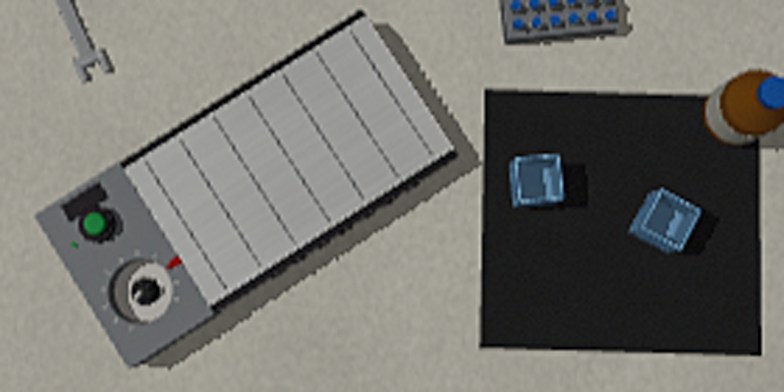

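```bash
cat > go.py <<'E'
from h import *
import json
def log():
    o=readout.get_obs()
    with open('log.jsonl','a') as f: f.write(json.dumps([list(map(float,o[k])) for k in('joint_pos','position','ee_rot')])+'\n')
    return o
def goal(p,x,z):
    """p: TCP world, x: tool x dir, z: jaw dir. prints turn(deg), shift(mm), tool axes"""
    o=log(); Rc=R.from_quat(o['ee_rot'])
    x=np.array(x,float);x/=np.linalg.norm(x);z=np.array(z,float);z-=x*(x@z);z/=np.linalg.norm(z)
    Rg=R.from_matrix(np.stack([x,np.cross(z,x),z],1))
    w=(Rc.inv()*Rg).as_rotvec(degrees=True);s=Rc.inv().apply(np.array(p)-o['position'])*1000
    print('turn',w.round(1).tolist(),'shift',s.round(1).tolist(),'rows>=',max(np.linalg.norm(w)/10.7,np.linalg.norm(s)/62.5).round(1))
def st():
    o=log();print('t',round(o['clock'],2),'p',o['position'].round(4).tolist(),'g',round(o['grip_width'],3),'f',o['ft_force'].round(1).tolist(),'q',o['joint_pos'].round(2).tolist());print('x,z',R.from_quat(o['ee_rot']).as_matrix()[:,[0,2]].T.round(3).tolist())
E
python3 - <<'E'
from go import *
st()
a=np.radians(5.7)
for z in ([np.cos(a),np.sin(a),0],[-np.sin(a),np.cos(a),0],[np.sin(a),-np.cos(a),0]):
    goal([.545,-.2215,.2],[0,0,-1],z)
c=camera('wrist');print(np.array(c['T_tool_cam']).round(3).tolist())
E
```

```text
t 0.3 p [0.1755, 0.5997, 0.2311] g 0.997 f [-0.5, -0.3, 0.2] q [-1.31, 0.33, -0.06, 1.46, 0.02, 1.35, -0.09]
x,z [[-0.0, -0.0, -1.0], [0.281, 0.96, -0.0]]
turn [68.0, -0.0, 0.0] shift [31.3, -585.3, -684.3] rows>= 14.4
turn [-22.0, -0.0, -0.0] shift [31.3, -585.3, -684.3] rows>= 14.4
turn [158.0, -0.0, 0.0] shift [31.3, -585.3, -684.3] rows>= 14.8
[[-0.0, -0.275, 0.961, -0.142], [0.0, -0.961, -0.275, 0.071], [1.0, 0.0, 0.0, -0.0], [0.0, 0.0, 0.0, 1.0]]
```

```bash
python3 -m inch '[[[68,0,0],[31,-585,-684],0],[[68,0,0],[31,-585,-684],0],[[68,0,0],[31,-585,-684],0],[[68,0,0],[31,-585,-684],0],[[68,0,0],[31,-585,-684],0],[[68,0,0],[31,-585,-684],0],[[68,0,0],[31,-585,-684],0],[[68,0,0],[31,-585,-684],0],[[68,0,0],[31,-585,-684],0],[[68,0,0],[31,-585,-684],0]]'
python3 - <<'E'
from go import *
st();a=np.radians(5.7)
goal([.545,-.2215,.15],[0,0,-1],[np.cos(a),np.sin(a),0])
E
```

```text
clock: 1.6
position: [0.4324, 0.0283, 0.2101]
ee_rot: [-0.035, 0.706, 0.035, 0.707]
ft_force: [0.2, 0.4, -0.1]
grip_width: 1.0
t 1.6 p [0.4324, 0.0283, 0.2101] g 1.0 f [0.2, 0.4, -0.1] q [-0.78, -0.13, 0.57, 1.99, 0.08, 1.26, -0.14]
x,z [[0.001, 0.001, -1.0], [0.995, 0.099, 0.001]]
turn [-0.0, 0.1, -0.0] shift [60.0, -259.7, 87.2] rows>= 4.5
```

```bash
python3 -m inch '[[[0,0,0],[30,-260,87],0],[[0,0,0],[30,-260,87],0],[[0,0,0],[30,-260,87],0],[[0,0,0],[30,-260,87],0],[[0,0,0],[60,-260,87],0],[[0,0,0],[60,-260,87],0]]'
python3 - <<'E'
from go import *
from meas import *
st()
for n in('wrist','top'):
  c=snap(n,n+'2.png')
  for ce,a,q in cups(c):
    t=q[(q[:,2]>0.055)&(q[:,2]<.075)]
    if len(t)<8: continue
    print(n,ce,a,cv2.minAreaRect((t[:,:2]*1000).astype(np.float32)),q[:,2].max())
E
```

```text
clock: 2.35
position: [0.5433, -0.2237, 0.1476]
ee_rot: [-0.034, 0.708, 0.034, 0.705]
ft_force: [-0.1, 0.7, 0.4]
grip_width: 1.003
t 2.35 p [0.5433, -0.2237, 0.1476] g 1.003 f [-0.1, 0.7, 0.4] q [-0.36, 0.41, 0.85, 1.7, -0.32, 1.18, 0.67]
x,z [[-0.004, -0.001, -1.0], [0.995, 0.096, -0.004]]
wrist [283. 214.] 4973 ((543.6791381835938, -221.58853149414062), (49.42085647583008, 50.11302185058594), 7.071552753448486) 0.06582790689825693
wrist [229. 336.] 3382 ((503.3711853027344, -364.252197265625), (48.85991287231445, 49.34088134765625), 62.37923812866211) 0.2344721466161253
top [379. 220.] 273 ((503.1496276855469, -370.11395263671875), (45.01371383666992, 49.219337463378906), 61.699317932128906) 0.0682428576385623
```

View pics/wrist2.png

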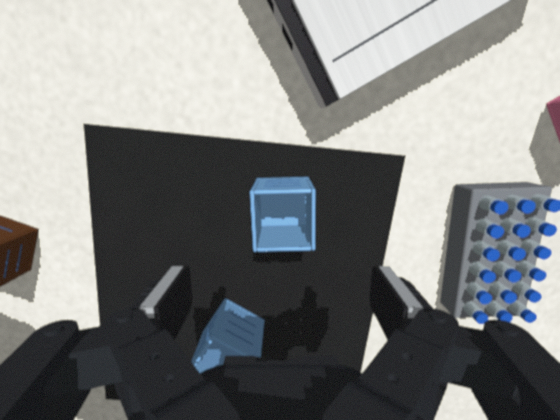

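The wrist view shows cup A's rim centred near px (283,214), with cup B at (229,336) and the rack on the right. A is at (0.5437, -0.2215), yaw 7°, which agrees with the top view within 2 mm.

```bash
python3 - <<'E'
from go import *
a=np.radians(7)
goal([.5437,-.2217,.027],[0,0,-1],[np.cos(a),np.sin(a),0])
E
```

```text
turn [-1.3, 0.0, -0.0] shift [123.2, -0.1, -1.0] rows>= 2.0
```

```bash
python3 -m inch '[[[-1.3,0,0],[60,0,-1],0],[[-1.3,0,0],[110,0,-1],0],[[-1.3,0,0],[122,0,-1],0],[[-1.3,0,0],[122,0,-1],0],[[-1.3,0,0],[122,0,-1],1],[[-1.3,0,0],[122,0,-1],1],[[-1.3,0,0],[122,0,-1],1],[[-1.3,0,0],[122,0,-1],1],[[-1.3,0,0],[122,0,-1],1],[[-1.3,0,0],[122,0,-1],1]]' 50
python3 - <<'E'
from go import *
st()
E
```

```text
clock: 3.7
position: [0.5449, -0.2218, 0.0299]
ee_rot: [-0.043, 0.705, 0.043, 0.707]
ft_force: [-0.8, 1.3, 8.2]
grip_width: 0.577
t 3.7 p [0.5449, -0.2218, 0.0299] g 0.577 f [-0.8, 1.3, 8.2] q [-0.28, 0.55, 0.75, 1.8, -0.45, 0.97, 0.78]
x,z [[0.003, 0.001, -1.0], [0.993, 0.122, 0.003]]
```

```bash
cat > kin.py <<'E'
from h import *
import json, itertools
from scipy.optimize import least_squares
D=[json.loads(l) for l in open('log.jsonl')]
def chain(q,s,off=None):
    # returns cumulative rotations
    ax=['z','y','z','y','z','y','z'];r=R.identity();out=[r]
    for i in range(7):
        r=r*R.from_euler(ax[i],s[i]*q[i]);out.append(r)
    return out
def orient():
    best=[]
    for s in itertools.product([1,-1],repeat=4):
        S=[s[0],1,s[1],1,s[2],1,s[3]]
        C=[chain(d[0],S)[-1].inv()*R.from_quat(d[2]) for d in D]
        m=R.concatenate(C).mean();e=max((m.inv()*c).magnitude() for c in C)
        best.append((e,S,m))
    best.sort(key=lambda b:b[0]);return best
def fitpos(S):
    A=[];b=[]
    for d in D:
        r=[x.as_matrix() for x in chain(d[0],S)]
        # offsets in frames after joint k: x and z comps (y of 0 ignored)
        A.append(np.hstack([r[0][:,[2]],r[1][:,[0,1]]*1,r[3],r[4][:,[0]],r[5],r[7]])) ;b.append(d[1])
    return np.vstack(A),np.hstack(b)
E
python3 - <<'E'
from kin import *
b=orient();print(len(D),[(round(e,3),s) for e,s,_ in b[:3]],b[0][2].as_matrix().round(2).tolist())
A,y=fitpos(b[0][1]);x,*_=np.linalg.lstsq(A,y,rcond=1e-2)
print(x.round(3),np.abs(A@x-y).max())
E
```

```text
9 [(0.0, [-1, 1, -1, 1, -1, 1, -1]), (0.702, [-1, 1, -1, 1, 1, 1, -1]), (0.712, [1, 1, -1, 1, 1, 1, 1])] [[0.0, 0.0, -1.0], [-0.0, 1.0, 0.0], [1.0, 0.0, 0.0]]
[ 0.008  0.028  0.139  0.005  0.039  0.228 -0.016 -0.076 -0.021  0.413
 -0.1   -0.196 -0.01 ] 0.008675160568837097
```

```bash
python3 -m inch '[[[0,0,0],[-60,0,0],1],[[0,0,0],[-90,0,0],1],[[0,0,0],[-90,0,0],1]]'
python3 - <<'E'
from go import *
st()
goal([.5873,-.0817,.12],[0,0,-1],[1,0,0])
E
```

```text
clock: 4.08
position: [0.5462, -0.2226, 0.1229]
ee_rot: [-0.043, 0.703, 0.043, 0.709]
ft_force: [0.1, 1.0, -1.9]
grip_width: 0.577
t 4.08 p [0.5462, -0.2226, 0.1229] g 0.577 f [0.1, 1.0, -1.9] q [-0.35, 0.43, 0.83, 1.73, -0.35, 1.13, 0.71]
x,z [[0.008, -0.0, -1.0], [0.993, 0.121, 0.008]]
turn [7.0, 0.5, 0.0] shift [3.3, 134.8, 57.9] rows>= 2.3
```

```bash
python3 -m inch '[[[7,0,0],[-10,60,20],1],[[7,0,0],[-10,110,50],1],[[7,0.5,0],[-10,135,58],1],[[7,0.5,0],[3,135,58],1],[[7,0.5,0],[3,135,58],1]]'
python3 - <<'E'
from go import *
st()
goal([.5873,-.0817,.088],[0,0,-1],[1,0,0])
from kin import *
b=orient();A,y=fitpos(b[0][1]);
n=['h1z','1x','1y','3x','3y','3z','4x','5x','5y','5z','7x','7y','7z']
for keep in (['h1z','3z','5z','7x','7z','4x','3x'],['h1z','3z','5z','7z','3x','5x'],['h1z','1y','3y','5y','3z','5z','7z','7y','3x','5x','4x']):
    k=[n.index(i) for i in keep];x,*_=np.linalg.lstsq(A[:,k],y,rcond=None);print(dict(zip(keep,x.round(3))),np.abs(A[:,k]@x-y).max().round(4))
E
```

```text
clock: 4.7
position: [0.586, -0.0824, 0.1187]
ee_rot: [0.0, 0.708, -0.001, 0.706]
ft_force: [-0.5, -0.4, -0.9]
grip_width: 0.578
t 4.7 p [0.586, -0.0824, 0.1187] g 0.578 f [-0.5, -0.4, -0.9] q [-0.59, 0.45, 0.82, 1.72, -0.36, 1.13, 0.34]
x,z [[-0.003, -0.001, -1.0], [1.0, -0.001, -0.003]]
turn [-0.1, -0.2, 0.1] shift [30.7, 0.8, 1.4] rows>= 0.5
{'h1z': np.float64(0.195), '3z': np.float64(0.405), '5z': np.float64(0.509), '7x': np.float64(0.022), '7z': np.float64(0.221), '4x': np.float64(0.002), '3x': np.float64(0.025)} 0.0499
{'h1z': np.float64(-0.639), '3z': np.float64(0.379), '5z': np.float64(0.478), '7z': np.float64(-0.53), '3x': np.float64(0.006), '5x': np.float64(-0.095)} 0.0499
{'h1z': np.float64(0.258), '1y': np.float64(-0.022), '3y': np.float64(-0.023), '5y': np.float64(-0.0), '3z': np.float64(0.449), '5z': np.float64(0.49), '7z': np.float64(0.343), '7y': np.float64(-0.0), '3x': np.float64(-0.0), '5x': np.float64(0.0), '4x': np.float64(-0.0)} 0.0
```

```bash
python3 -m inch '[[[0,0,0],[20,1,1],1],[[0,0,0],[31,1,1],1],[[0,0,0],[33,1,1],1],[[0,0,0],[33,1,1],1]]'
python3 - <<'E'
from go import *
st()
E
```

```text
clock: 5.2
position: [0.5866, -0.0819, 0.0853]
ee_rot: [0.0, 0.708, -0.001, 0.706]
ft_force: [0.7, 0.1, -0.2]
grip_width: 0.575
t 5.2 p [0.5866, -0.0819, 0.0853] g 0.575 f [0.7, 0.1, -0.2] q [-0.57, 0.49, 0.8, 1.75, -0.39, 1.08, 0.36]
x,z [[-0.004, -0.001, -1.0], [1.0, -0.002, -0.004]]
```

```bash
python3 -m inch '[[[0,0,0],[2,0,0],1],[[0,0,0],[2,0,0],1],[[0,0,0],[2,0,0],0.25],[[0,0,0],[2,0,0],0.0],[[0,0,0],[2,0,0],0],[[0,0,0],[2,0,0],0],[[0,0,0],[-50,0,0],0],[[0,0,0],[-100,0,0],0],[[0,0,0],[-130,0,0],0]]'
python3 - <<'E'
from go import *
from meas import *
st()
for n in('wrist','top','scene'):
  c=snap(n,n+'3.png')
  for ce,a,q in cups(c):
    for lo,hi in ((.055,.075),(.1,.135)):
     t=q[(q[:,2]>lo)&(q[:,2]<hi)]
     if len(t)<20: continue
     print(n,lo,ce,a,cv2.minAreaRect((t[:,:2]*1000).astype(np.float32)),np.percentile(t[:,2],98))
E
```

```text
clock: 6.32
position: [0.5877, -0.0822, 0.2178]
ee_rot: [0.0, 0.708, -0.001, 0.707]
ft_force: [0.3, 0.3, -0.4]
grip_width: 1.003
t 6.33 p [0.5877, -0.0822, 0.2178] g 1.003 f [0.3, 0.3, -0.4] q [-0.63, 0.35, 0.88, 1.61, -0.28, 1.32, 0.28]
x,z [[-0.001, -0.001, -1.0], [1.0, -0.003, -0.001]]
wrist 0.055 [280. 211.] 4050 ((585.751220703125, -80.73416137695312), (48.33969497680664, 47.64862823486328), 88.86672973632812) 0.07404117964581784
wrist 0.1 [280. 211.] 4050 ((585.9459228515625, -81.89431762695312), (50.71039962768555, 49.92292022705078), 89.4931411743164) 0.11953585891660012
top 0.055 [377. 218.] 368 ((505.19659423828125, -367.325439453125), (50.67709732055664, 51.09198760986328), 64.77957153320312) 0.06718255471045718
scene 0.055 [187. 170.] 524 ((503.8630676269531, -365.5040283203125), (53.638065338134766, 49.13999557495117), 63.087642669677734) 0.06639472684112169
scene 0.055 [253. 219.] 732 ((586.9843139648438, -80.86157989501953), (50.82698440551758, 50.77872848510742), 89.78433227539062) 0.07444608164379195
scene 0.1 [253. 219.] 732 ((586.24365234375, -81.427734375), (51.89863967895508, 51.46283721923828), 0.6437004208564758) 0.12043379152430295
```

View pics/wrist3.png

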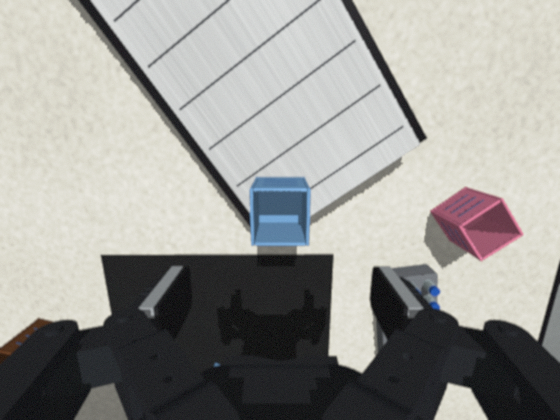

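View pics/scene3.png

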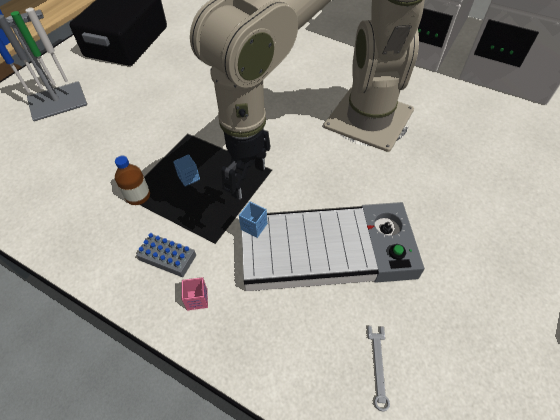

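```bash
python3 - <<'E'
from go import *
from meas import *
a=np.radians(-26.5)
goal([.504,-.366,.16],[0,0,-1],[np.cos(a),np.sin(a),0])
c=snap('top','t4.png');P=pts(c)
for nm,lo,hi in(('brown',(3,90,20),(14,255,140)),('pink',(165,60,60),(179,255,255))):
    m=mask(c,lo,hi);k,l,s,cc=cv2.connectedComponentsWithStats(m)
    for i in range(1,k):
        if s[i,4]>40: print(nm,cc[i].round(1),s[i,4],np.median(P[l==i],axis=0).round(3))
E
```

```text
turn [26.4, -0.0, 0.1] shift [57.0, -284.2, -83.2] rows>= 4.8
brown [352.3 294.1] 298 [ 0.267 -0.297  0.015]
pink [299.5 118.6] 196 [ 0.822 -0.118  0.035]
```

```bash
python3 -m inch '[[[10,0,0],[10,-60,-20],0],[[20,0,0],[20,-120,-35],0],[[26.5,0,0],[40,-284,-83],0],[[26.5,0,0],[40,-284,-83],0],[[26.5,0,0],[50,-284,-83],0],[[26.5,0,0],[57,-284,-83],0],[[26.5,0,0],[57,-284,-83],0]]'
python3 - <<'E'
from go import *
from meas import *
st()
for n in('wrist','scene'):
  c=snap(n,n+'5.png')
  for ce,a,q in cups(c):
     t=q[(q[:,2]>.055)&(q[:,2]<.075)]
     if len(t)<20: continue
     print(n,ce,a,cv2.minAreaRect((t[:,:2]*1000).astype(np.float32)),np.percentile(t[:,2],98))
E
```

```text
clock: 7.4
position: [0.503, -0.3647, 0.1572]
ee_rot: [0.163, 0.69, -0.163, 0.686]
ft_force: [-0.2, 0.3, -0.1]
grip_width: 1.003
t 7.4 p [0.503, -0.3647, 0.1572] g 1.003 f [-0.2, 0.3, -0.1] q [-0.15, 0.53, 0.96, 1.6, -0.44, 1.25, 0.42]
x,z [[-0.005, 0.0, -1.0], [0.894, -0.448, -0.005]]
wrist [283. 214.] 4604 ((503.01068115234375, -366.53558349609375), (50.443077087402344, 50.167884826660156), 62.97755432128906) 0.06477599389774455
scene [187. 170.] 547 ((503.6622009277344, -364.8436584472656), (55.09071731567383, 50.05079650878906), 62.52549743652344) 0.06560049918575359
scene [253. 219.] 729 ((587.6594848632812, -80.88542175292969), (50.48994064331055, 49.6987419128418), 89.14266204833984) 0.07474849689977962
```

View pics/wrist5.png

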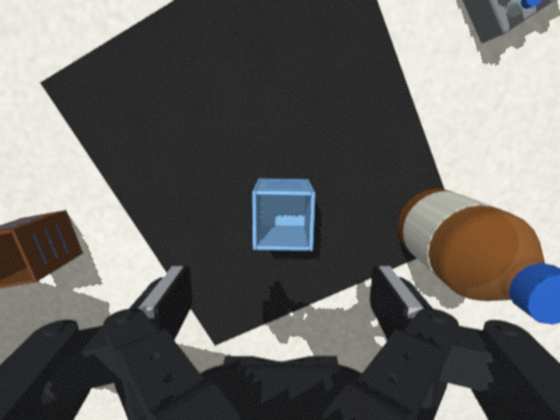

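Cup B is centred at px (283,214), with the bottle to the right at about (470,245). B is at (0.503, -0.3655), yaw -27°. The finger clears the bottle by about 50 mm, so I descend.

```bash
python3 -m inch '[[[0,0,0],[60,-1,1],0],[[0,-0.3,0],[115,-1,1],0],[[0,-0.3,0],[128,-1,1],0],[[0,-0.3,0],[128,-1,1],0],[[0,-0.3,0],[128,-1,1],1],[[0,-0.3,0],[128,-1,1],1],[[0,-0.3,0],[128,-1,1],1],[[0,-0.3,0],[128,-1,1],1],[[0,-0.3,0],[128,-1,1],1],[[0,-0.3,0],[128,-1,1],1]]' 50
python3 -m inch '[[[0,0,0],[-60,0,0],1],[[0,0,0],[-120,0,0],1],[[0,0,0],[-120,0,0],1]]'
python3 - <<'E'
from go import *
st()
y=np.array([-.567,.824]);x=np.array([.824,.567])
p=np.array([.56,.055])+.03*x+.09*y;print(p)
a=np.radians(34.6)
goal([*p,.15],[0,0,-1],[np.cos(a),np.sin(a),0])
goal([*p,.15],[0,0,-1],[np.sin(a),-np.cos(a),0])
E
```

```text
clock: 8.75
position: [0.5054, -0.366, 0.0323]
ee_rot: [0.161, 0.687, -0.163, 0.69]
ft_force: [-1.0, 1.1, 6.2]
grip_width: 0.582
clock: 9.12
position: [0.5066, -0.3677, 0.158]
ee_rot: [0.161, 0.684, -0.164, 0.693]
ft_force: [0.5, -0.5, -1.6]
grip_width: 0.572
t 9.12 p [0.5066, -0.3677, 0.158] g 0.572 f [0.5, -0.5, -1.6] q [-0.15, 0.52, 0.96, 1.61, -0.45, 1.24, 0.43]
x,z [[0.011, -0.007, -1.0], [0.895, -0.446, 0.013]]
[0.53369 0.14617]
turn [-61.1, 0.7, 0.5] shift [4.5, 471.9, -205.3] rows>= 8.2
turn [28.9, 0.8, -0.1] shift [4.5, 471.9, -205.3] rows>= 8.2
```

```bash
python3 -m inch '[[[-8,0,0],[-30,60,-20],1],[[-17,0,0],[-30,120,-60],1],[[-26,0,0],[-30,180,-100],1],[[-35,0,0],[-30,240,-120],1],[[-44,0,0],[-30,300,-150],1],[[-52,0.7,0.5],[-30,360,-180],1],[[-61,0.7,0.5],[-30,420,-205],1],[[-61,0.7,0.5],[-30,472,-205],1],[[-61,0.7,0.5],[-20,472,-205],1],[[-61,0.7,0.5],[-10,472,-205],1]]'
python3 - <<'E'
from go import *
st()
y=np.array([-.567,.824]);x=np.array([.824,.567])
p=np.array([.56,.055])+.03*x+.09*y
a=np.radians(34.6)
goal([*p,.088],[0,0,-1],[np.cos(a),np.sin(a),0])
E
```

```text
clock: 10.38
position: [0.5336, 0.1485, 0.1637]
ee_rot: [-0.211, 0.675, 0.211, 0.675]
ft_force: [-0.5, -1.2, -0.9]
grip_width: 0.572
t 10.38 p [0.5336, 0.1485, 0.1637] g 0.572 f [-0.5, -1.2, -0.9] q [-0.94, 0.26, 0.68, 1.77, -0.17, 1.18, 0.4]
x,z [[-0.001, -0.0, -1.0], [0.822, 0.569, -0.001]]
turn [0.1, -0.1, -0.0] shift [75.7, -2.0, -1.2] rows>= 1.2
```

```bash
python3 -m inch '[[[0,0,0],[50,-2,-1],1],[[0,0,0],[70,-2,-1],1],[[0,0,0],[76,-2,-1],1],[[0,0,0],[77,-2,-1],1],[[0,0,0],[77,-2,-1],0],[[0,0,0],[77,-2,-1],0],[[0,0,0],[77,-2,-1],0],[[0,0,0],[77,-2,-1],0],[[0,0,0],[20,-2,-1],0],[[0,0,0],[-40,-2,-1],0]]'
python3 - <<'E'
from go import *
from meas import *
st()
for n in('wrist','scene'):
  c=snap(n,n+'6.png')
  for ce,a,q in cups(c):
     t=q[(q[:,2]>.11)&(q[:,2]<.13)]
     if len(t)<20: continue
     print(n,ce,a,cv2.minAreaRect((t[:,:2]*1000).astype(np.float32)),np.percentile(t[:,2],98))
E
```

```text
clock: 11.62
position: [0.5334, 0.146, 0.2047]
ee_rot: [-0.211, 0.676, 0.211, 0.674]
ft_force: [2.0, 1.2, 0.3]
grip_width: 0.997
t 11.62 p [0.5334, 0.146, 0.2047] g 0.997 f [2.0, 1.2, 0.3] q [-0.96, 0.22, 0.7, 1.72, -0.15, 1.26, 0.38]
x,z [[-0.003, -0.001, -1.0], [0.822, 0.569, -0.003]]
wrist [280. 218.] 4536 ((533.353759765625, 144.22726440429688), (49.9958381652832, 49.8693962097168), 34.622066497802734) 0.11971180876458543
scene [253. 219.] 743 ((586.5702514648438, -81.51414489746094), (51.54526138305664, 52.00609588623047), 89.5390625) 0.1208415224321957
scene [345. 242.] 760 ((534.6815185546875, 144.35487365722656), (50.84293746948242, 49.956233978271484), 34.49903106689453) 0.12055962491673586
```

View pics/wrist6.png

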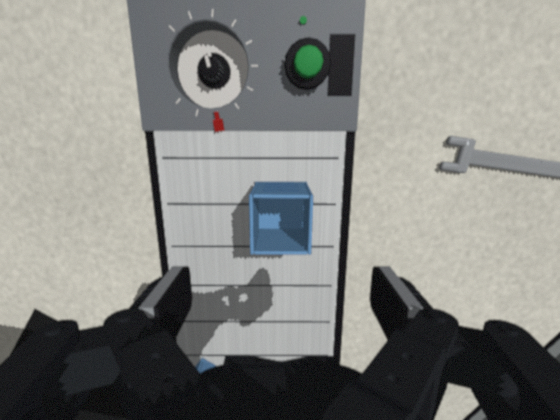

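Cup B is parked upright on the plate at (0.534, 0.144), px (280,218). The knob is at (213,68) with its pointer towards (208,55). The red mark is at (218,122) and the button at (308,62). Next I refit the arm model so I can plan the horizontal grasp.

```bash
cat >> kin.py <<'E'
N=['h1z','1x','1y','3x','3y','3z','4x','5x','5y','5z','7x','7y','7z']
KEEP=['h1z','1y','3y','5y','3z','5z','7z','7y','3x','5x','4x']
def model(keep=KEEP):
    b=orient();A,y=fitpos(b[0][1]);k=[N.index(i) for i in keep]
    x,*_=np.linalg.lstsq(A[:,k],y,rcond=None)
    return b[0][1],b[0][2],k,x,np.abs(A[:,k]@x-y).max(),np.linalg.svd(A[:,k])[1][-1]
lo=np.array([-2.6,-.5,-1.47,.16,-1.27,.06,-2.6])+.06;hi=np.array([2.6,2.12,1.34,2.42,4.41,2.06,2.6])-.06
def fk(M,q):
    S,T,k,x=M[:4];ch=chain(q,S);r=[c.as_matrix() for c in ch]
    A=np.hstack([r[0][:,[2]],r[1][:,[0,1]],r[3],r[4][:,[0]],r[5],r[7]])
    return A[:,k]@x,ch[-1]*T
def ik(M,p,x,z,q0):
    x=np.array(x,float);x/=np.linalg.norm(x);z=np.array(z,float);z-=x*(x@z);z/=np.linalg.norm(z)
    Rg=R.from_matrix(np.stack([x,np.cross(z,x),z],1))
    def f(q):
        pp,rr=fk(M,q);return np.hstack([(pp-p)*10,(Rg.inv()*rr).as_rotvec()*2,(q-q0)*1e-3])
    s=least_squares(f,np.clip(q0,lo,hi),bounds=(lo,hi));e=f(s.x)
    return s.x,np.abs(e[:3]).max()/10,np.linalg.norm(e[3:6])/2
E
python3 - <<'E'
from kin import *
M=model();print(dict(zip(KEEP,M[3].round(4))),M[4:])
q0=np.array(D[-1][0])
rng=np.random.default_rng(0)
for yaw in (40,50,60,70,80,90,125):
  a=np.radians(yaw);d=np.array([np.cos(a),np.sin(a),0]);
  p=np.array([.5865,-.0815,.072])+.009*d
  for s in(1,-1):
    z=s*np.array([np.sin(a),-np.cos(a),0]);best=None
    for t in range(25):
      q=q0 if t==0 else rng.uniform(lo,hi)
      r=ik(M,p,d,z,q)
      if r[1]<.002 and r[2]<.01:
        c=np.abs((r[0]-q0)[[0,1,2,3,4,5]]).sum()
        if best is None or c<best[0]: best=(c,r[0])
    print(yaw,s,None if best is None else best[1].round(2))
E
```

```text
{'h1z': np.float64(0.2582), '1y': np.float64(-0.0218), '3y': np.float64(-0.0235), '5y': np.float64(-0.0004), '3z': np.float64(0.4486), '5z': np.float64(0.49), '7z': np.float64(0.3431), '7y': np.float64(-0.0), '3x': np.float64(-0.0), '5x': np.float64(0.0), '4x': np.float64(0.0)} (np.float64(6.661338147750939e-16), np.float64(0.018014951811380756))
40 1 [ 1.49  1.19 -0.89  2.03 -1.21  0.81  1.24]
40 -1 [ 1.49  1.19 -0.89  2.03 -1.21  0.81 -1.9 ]
50 1 [ 1.24  1.05 -0.65  1.9  -1.21  1.11  1.14]
50 -1 [ 1.24  1.05 -0.65  1.9  -1.21  1.11 -2.  ]
60 1 [ 0.99  1.   -0.41  1.77 -1.21  1.37  1.08]
60 -1 [ 0.99  1.   -0.41  1.77 -1.21  1.37 -2.07]
70 1 [ 0.78  1.01 -0.19  1.63 -1.21  1.59  1.03]
70 -1 [ 0.91  1.04 -0.37  1.62 -1.09  1.5  -2.16]
80 1 [ 0.6   1.06 -0.01  1.48 -1.21  1.79  1.01]
80 -1 [ 0.6   1.06 -0.01  1.48 -1.21  1.79 -2.13]
90 1 [ 0.47  1.14  0.13  1.33 -1.21  1.97  0.99]
90 -1 [ 0.47  1.14  0.13  1.33 -1.21  1.97 -2.15]
125 1 None
125 -1 None
```

```bash
python3 - <<'E'
from kin import *
M=model();rng=np.random.default_rng(1)
mid=(lo+hi)/2;hw=(hi-lo)/2
for yaw in (35,45,55,65,75):
  a=np.radians(yaw);d=np.array([np.cos(a),np.sin(a),0]);
  p=np.array([.5865,-.0815,.072])+.009*d
  z=np.array([np.sin(a),-np.cos(a),0]);S=[]
  for t in range(60):
      r=ik(M,p,d,z,rng.uniform(lo,hi))
      if r[1]<.002 and r[2]<.01:
        m=(1-np.abs(r[0]-mid)/hw)[:6].min(); S.append((m,r[0].round(2)))
  S.sort(key=lambda s:-s[0]);print(yaw,len(S))
  for m,q in S[:4]:
    ch=chain(q,M[0]);el=np.array([0,0,.258])+ch[2].apply([0,0,.449]);print('  ',round(m,2),q,'elbow',el.round(2))
E
```

```text
35 45
   0.15 [ 1.81  1.65 -1.21  2.09 -0.49  0.39  0.78] elbow [-0.11 -0.43  0.22]
   0.13 [ 1.83  1.69 -1.23  2.09 -0.36  0.37  0.67] elbow [-0.11 -0.43  0.2 ]
   0.13 [ 1.83  1.7  -1.24  2.09 -0.31  0.37  0.63] elbow [-0.11 -0.43  0.2 ]
   0.11 [ 1.85  1.74 -1.26  2.09 -0.18  0.36  0.52] elbow [-0.12 -0.43  0.18]
45 49
   0.17 [ 1.7   1.54 -1.18  1.96 -0.46  0.62  0.68] elbow [-0.06 -0.45  0.27]
   0.17 [ 1.7   1.54 -1.18  1.96 -0.45  0.62  0.67] elbow [-0.06 -0.45  0.27]
   0.17 [ 1.62  1.39 -1.07  1.96 -0.75  0.7   0.89] elbow [-0.02 -0.44  0.34]
   0.09 [ 1.77  1.71 -1.28  1.96 -0.08  0.59  0.38] elbow [-0.09 -0.44  0.2 ]
55 28
   0.21 [ 1.52  1.36 -1.04  1.82 -0.62  0.9   0.75] elbow [ 0.02 -0.44  0.35]
   0.17 [ 1.61  1.53 -1.18  1.82 -0.33  0.83  0.53] elbow [-0.02 -0.45  0.28]
   0.12 [ 1.65  1.62 -1.25  1.81 -0.16  0.81  0.41] elbow [-0.04 -0.45  0.24]
   0.1 [ 1.66  1.65 -1.27  1.81 -0.11  0.81  0.37] elbow [-0.04 -0.45  0.22]
65 28
   0.26 [ 1.44  1.4  -1.06  1.67 -0.46  1.07  0.6 ] elbow [ 0.06 -0.44  0.33]
   0.24 [ 1.41  1.35 -1.01  1.67 -0.54  1.1   0.65] elbow [ 0.07 -0.43  0.36]
   0.21 [ 1.48  1.46 -1.13  1.67 -0.35  1.05  0.52] elbow [ 0.04 -0.44  0.31]
   0.2 [ 1.35  1.27 -0.91  1.67 -0.67  1.14  0.74] elbow [ 0.09 -0.42  0.39]
75 26
   0.28 [ 1.32  1.4  -1.03  1.52 -0.41  1.27  0.55] elbow [ 0.11 -0.43  0.33]
   0.27 [ 1.31  1.37 -1.    1.52 -0.45  1.28  0.57] elbow [ 0.11 -0.43  0.35]
   0.27 [ 1.31  1.37 -1.    1.52 -0.45  1.28  0.57] elbow [ 0.11 -0.43  0.35]
   0.25 [ 1.34  1.43 -1.07  1.52 -0.36  1.26  0.51] elbow [ 0.1  -0.43  0.32]
```

```bash
python3 - <<'E'
from go import *
goal([.5865,-.0815,.16],[0,0,-1],[1,0,0])
E
```

```text
turn [34.7, 0.5, -0.1] shift [49.4, -215.8, -89.4] rows>= 3.8
```

```bash
python3 -m inch '[[[10,0,0],[0,-60,-25],0],[[20,0,0],[0,-120,-50],0],[[30,0,0],[10,-180,-75],0],[[34.7,0.5,0],[30,-216,-89],0],[[34.7,0.5,0],[49,-216,-89],0],[[34.7,0.5,0],[49,-216,-89],0]]'
python3 - <<'E'
from go import *
st()
goal([.5865,-.0815,.086],[0,0,-1],[1,0,0])
E
```

```text
clock: 12.48
position: [0.5861, -0.0807, 0.1588]
ee_rot: [0.001, 0.709, 0.001, 0.706]
ft_force: [-0.1, 0.7, -0.4]
grip_width: 1.001
t 12.47 p [0.5861, -0.0807, 0.1588] g 1.001 f [-0.1, 0.7, -0.4] q [-0.62, 0.41, 0.86, 1.68, -0.33, 1.21, 0.32]
x,z [[-0.004, 0.002, -1.0], [1.0, -0.0, -0.004]]
turn [-0.0, -0.2, -0.1] shift [72.8, -1.0, 0.7] rows>= 1.2
```

```bash
python3 -m inch '[[[0,0,0],[50,-1,1],0],[[0,-0.2,0],[73,-1,1],0],[[0,-0.2,0],[73,-1,1],0],[[0,-0.2,0],[73,-1,1],1],[[0,-0.2,0],[73,-1,1],1],[[0,-0.2,0],[73,-1,1],1],[[0,-0.2,0],[73,-1,1],1],[[0,-0.2,0],[73,-1,1],1],[[0,-0.2,0],[73,-1,1],1],[[0,-0.2,0],[63,-1,1],1]]'
python3 -m inch '[[[10,0,0],[0,0,0],1],[[20,0,0],[0,0,0],1],[[25,0,0],[0,0,0],1],[[25,0,0],[0,0,0],1],[[25,0,0],[10,0,0],1],[[25,0,0],[11,0,0],1],[[25,0,0],[11,0,0],1]]'
python3 - <<'E'
from go import *
st()
E
```

```text
clock: 13.72
position: [0.5867, -0.0814, 0.0963]
ee_rot: [0.001, 0.707, 0.001, 0.707]
ft_force: [-0.4, 0.6, -0.5]
grip_width: 0.575
clock: 14.6
position: [0.5875, -0.0814, 0.0865]
ee_rot: [0.153, 0.69, -0.151, 0.691]
ft_force: [-4.7, 2.1, 17.0]
grip_width: 0.579
t 14.6 p [0.5875, -0.0814, 0.0865] g 0.579 f [-4.7, 2.1, 17.0] q [-0.64, 0.53, 0.91, 1.75, -0.47, 1.09, -0.01]
x,z [[0.001, 0.003, -1.0], [0.907, -0.421, -0.001]]
```

```bash
python3 -m inch '[[[0,0,0],[0,0,0],0],[[0,0,0],[0,0,0],0],[[0,0,0],[0,0,0],0],[[0,0,0],[0,0,0],0],[[0,0,0],[-60,0,0],0],[[0,0,0],[-120,0,0],0],[[0,0,0],[-150,0,0],0],[[0,0,0],[-150,0,0],0]]'
python3 - <<'E'
from go import *
from meas import *
st()
for n in('wrist','scene'):
  c=snap(n,n+'7.png')
  for ce,a,q in cups(c):
     t=q[(q[:,2]>.11)&(q[:,2]<.13)]
     if len(t)<20: continue
     print(n,ce,a,cv2.minAreaRect((t[:,:2]*1000).astype(np.float32)),np.percentile(t[:,2],98))
from kin import *
D[:]=[json.loads(l) for l in open('log.jsonl')]
M=model()
# approx DLS tracking sim to preview: tilt at hover
o=readout.get_obs();q=np.array(o['joint_pos'])
d=np.array([np.cos(np.radians(65)),np.sin(np.radians(65)),0]);z=[d[1],-d[0],0]
pe=np.array([.5865,-.081,.22])-.12*d
p0=np.array(o['position'])
for t in np.linspace(0,1,11):
    x=np.array([0,0,-1])*np.cos(t*np.pi/2)+d*np.sin(t*np.pi/2)
    q,e1,e2=ik(M,p0+(pe-p0)*t,x,z,q);print(t.round(1),q.round(2),round(e1,4),round(e2,3))
E
```

```text
clock: 15.6
position: [0.5884, -0.0822, 0.2388]
ee_rot: [0.154, 0.689, -0.151, 0.692]
ft_force: [0.3, 0.3, -0.8]
grip_width: 1.002
t 15.6 p [0.5884, -0.0822, 0.2388] g 1.002 f [0.3, 0.3, -0.8] q [-0.72, 0.38, 1.02, 1.58, -0.33, 1.36, -0.1]
x,z [[0.005, 0.003, -1.0], [0.907, -0.421, 0.003]]
wrist [121.  15.] 2370 ((524.778564453125, 120.03208923339844), (18.13323974609375, 37.57115936279297), 69.66746520996094) 0.1201374273753557
wrist [279. 207.] 3474 ((586.2067260742188, -82.12391662597656), (50.376285552978516, 49.81449890136719), 65.4484634399414) 0.1197759024281932
scene [253. 219.] 717 ((587.2619018554688, -81.10832214355469), (51.16501235961914, 49.863529205322266), 65.60238647460938) 0.12052655459517181
scene [345. 242.] 763 ((534.8900146484375, 144.79150390625), (51.867454528808594, 50.33184051513672), 34.11799621582031) 0.12091620646647522
0.0 [-0.73  0.38  1.02  1.59 -0.33  1.36 -0.11] 0.0 0.0
0.1 [-0.64  0.33  1.    1.64 -0.44  1.33  0.01] 0.0 0.0
0.2 [-0.52  0.31  0.98  1.68 -0.59  1.33  0.15] 0.0 0.0
0.3 [-0.39  0.32  0.95  1.71 -0.74  1.37  0.3 ] 0.0 0.0
0.4 [-0.25  0.36  0.91  1.73 -0.9   1.44  0.46] 0.0 0.0
0.5 [-0.11  0.42  0.86  1.75 -1.05  1.54  0.59] 0.0 0.0
0.6 [ 0.02  0.49  0.81  1.75 -1.17  1.65  0.71] 0.0 0.0
0.7 [ 0.28  0.52  0.57  1.74 -1.21  1.69  0.77] 0.0 0.0
0.8 [ 0.57  0.57  0.27  1.71 -1.21  1.71  0.8 ] 0.0 0.0
0.9 [ 0.78  0.65  0.04  1.68 -1.21  1.74  0.83] 0.0 0.0
1.0 [ 0.93  0.76 -0.13  1.65 -1.21  1.78  0.85] 0.0 0.0
```

```bash
python3 - <<'E'
from go import *
d=np.array([np.cos(np.radians(65.5)),np.sin(np.radians(65.5)),0]);z=[d[1],-d[0],0]
pe=np.array([.5865,-.0815,.22])-.12*d;p0=readout.get_obs()['position']
for t in(.3,.6,.8,1): goal(p0+(pe-p0)*t,np.array([0,0,-1])*np.cos(t*np.pi/2)+d*np.sin(t*np.pi/2),z)
E
```

```text
turn [-0.4, 0.0, 26.8] shift [4.7, -36.1, 0.1] rows>= 2.5
turn [-0.4, 0.1, 53.8] shift [9.3, -72.1, 0.1] rows>= 5.0
turn [-0.4, 0.2, 71.8] shift [12.4, -96.2, 0.1] rows>= 6.7
turn [-0.3, 0.2, 89.8] shift [15.5, -120.2, 0.2] rows>= 8.4
```

```bash
python3 -m inch '[[[0,0,9],[0,-15,0],0],[[0,0,18],[0,-30,0],0],[[0,0,27],[5,-40,0],0],[[0,0,36],[5,-50,0],0],[[0,0,45],[8,-60,0],0],[[0,0,54],[9,-72,0],0],[[0,0,54],[9,-72,0],0]]'
python3 - <<'E'
from go import *
st()
E
```

```text
clock: 16.58
position: [0.5545, -0.1499, 0.2227]
ee_rot: [0.454, 0.546, 0.175, 0.682]
ft_force: [0.7, 0.6, -0.2]
grip_width: 1.001
t 16.57 p [0.5545, -0.1499, 0.2227] g 1.001 f [0.7, 0.6, -0.2] q [0.04, 0.5, 0.8, 1.75, -1.17, 1.65, 0.71]
x,z [[0.342, 0.735, -0.585], [0.904, -0.428, -0.008]]
```

```bash
python3 - <<'E'
from go import *
d=np.array([np.cos(np.radians(65.5)),np.sin(np.radians(65.5)),0]);z=[d[1],-d[0],0]
pe=np.array([.5865,-.0815,.20])-.12*d;p0=readout.get_obs()['position']
goal(pe,d,z)
E
python3 -m inch '[[[0,0,6],[3,-5,0],0],[[0,0,12],[6,-10,0],0],[[0,0,15],[8,-12,0],0],[[0,0,18],[10,-15,0],0]]'
python3 - <<'E'
from go import *
st()
E
```

```text
turn [-0.7, 0.6, 35.8] shift [-22.8, -44.4, 1.5] rows>= 3.3
clock: 17.08
position: [0.5544, -0.1492, 0.2039]
ee_rot: [0.534, 0.469, 0.28, 0.645]
ft_force: [-0.1, 0.2, 0.2]
grip_width: 1.002
t 17.07 p [0.5544, -0.1492, 0.2039] g 1.002 f [-0.1, 0.2, 0.2] q [0.48, 0.59, 0.33, 1.74, -1.26, 1.7, 0.83]
x,z [[0.403, 0.862, -0.306], [0.905, -0.426, -0.01]]
```

```bash
python3 - <<'E'
from go import *
d=np.array([np.cos(np.radians(65.5)),np.sin(np.radians(65.5)),0]);z=[d[1],-d[0],0]
pe=np.array([.5865,-.0815,.16])-.12*d;p0=readout.get_obs()['position']
goal(pe,d,z)
E
```

```text
turn [-0.7, 0.6, 17.8] shift [-29.5, -55.6, 2.2] rows>= 1.7
```

```bash
python3 -m inch '[[[-0.2,0.2,5],[-10,-15,0],0],[[-0.4,0.3,10],[-20,-30,1],0],[[-0.7,0.6,15],[-29,-45,2],0],[[-0.7,0.6,17.8],[-29,-56,2],0],[[-0.7,0.6,17.8],[-29,-56,2],0],[[-0.7,0.6,17.8],[-29,-56,2],0]]'
python3 - <<'E'
from go import *
st()
d=np.array([np.cos(np.radians(65.5)),np.sin(np.radians(65.5)),0]);z=[d[1],-d[0],0]
goal(np.array([.5865,-.0815,.075])-.12*d,d,z)
snap('scene','s8.png')
E
```

```text
clock: 17.82
position: [0.5373, -0.1894, 0.1599]
ee_rot: [0.594, 0.383, 0.382, 0.595]
ft_force: [0.1, -0.1, 0.1]
grip_width: 0.999
t 17.82 p [0.5373, -0.1894, 0.1599] g 0.999 f [0.1, -0.1, 0.1] q [0.82, 0.86, 0.02, 1.63, -1.25, 1.82, 0.97]
x,z [[0.414, 0.91, -0.002], [0.91, -0.414, 0.001]]
turn [0.1, -0.1, 0.1] shift [-1.2, -84.9, -0.0] rows>= 1.4
```

View pics/s8.png

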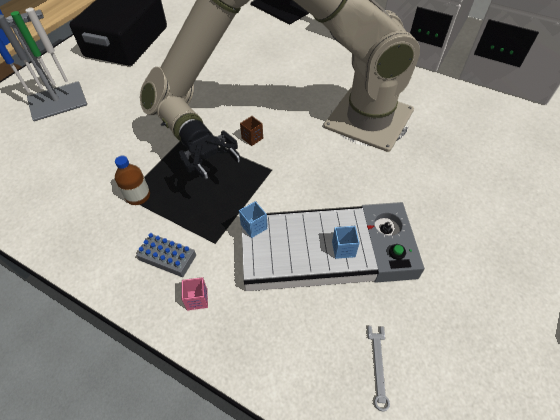

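The scene view shows the tool horizontal over the mat at px (210,150), aimed at cup A at (253,219). The bottle at (130,180) and the brown decoy at (252,130) are both clear.

```bash
python3 -m inch '[[[0,0,0],[0,-40,0],0],[[0,0,0],[0,-70,0],0],[[0,0,0],[-1,-85,0],0],[[0,0,0],[-1,-85,0],0]]'
python3 - <<'E'
from go import *
st()
d=np.array([np.cos(np.radians(65.5)),np.sin(np.radians(65.5)),0]);z=[d[1],-d[0],0]
goal(np.array([.5867,-.0816,.075])+.007*d,d,z)
E
```

```text
clock: 18.38
position: [0.5371, -0.1905, 0.0753]
ee_rot: [0.594, 0.383, 0.383, 0.595]
ft_force: [0.3, -0.3, 0.7]
grip_width: 1.003
t 18.38 p [0.5371, -0.1905, 0.0753] g 1.003 f [0.3, -0.3, 0.7] q [0.82, 1.02, 0.02, 1.57, -1.23, 1.79, 1.06]
x,z [[0.413, 0.911, -0.002], [0.911, -0.413, 0.001]]
turn [0.1, -0.1, 0.1] shift [126.6, 0.0, 0.2] rows>= 2.0
```

```bash
python3 -m inch '[[[0,0,0],[40,0,0],0],[[0,0,0],[80,0,0],0],[[0,0,0],[110,0,0],0],[[0,0,0],[126,0,0],0],[[0,0,0],[126,0,0],0]]'
python3 - <<'E'
from go import *
st()
E
```

```text
clock: 19.0
position: [0.5893, -0.0755, 0.0759]
ee_rot: [0.593, 0.383, 0.383, 0.595]
ft_force: [0.2, -0.4, -0.1]
grip_width: 1.001
t 19.0 p [0.5893, -0.0755, 0.0759] g 1.001 f [0.2, -0.4, -0.1] q [0.81, 0.98, -0.22, 1.69, -1.25, 1.54, 1.06]
x,z [[0.412, 0.911, -0.002], [0.911, -0.412, 0.003]]
```

```bash
python3 -m inch '[[[0,0,0],[0,0,0],1],[[0,0,0],[0,0,0],1],[[0,0,0],[0,0,0],1],[[0,0,0],[0,0,0],1],[[0,0,0],[0,0,0],1],[[0,0,0],[0,0,0],1],[[0,0,0],[0,30,0],1],[[0,0,0],[0,60,0],1],[[0,0,0],[0,75,0],1],[[0,0,0],[0,75,0],1]]' 60
python3 - <<'E'
from go import *
st()
snap('scene','s9.png')
from kin import *
M=model();q=np.array(readout.get_obs()['joint_pos'])
d=np.array([np.cos(np.radians(65.5)),np.sin(np.radians(65.5)),0]);z=np.array([d[1],-d[0],0])
p=np.array(readout.get_obs()['position'])
print('roll',[v.round(2) for v in ik(M,p,d,-z,q+[0,0,0,0,0,0,-3.1])])
e=np.array([.521,.0405,.104])+.007*d
print('place',[v.round(2) for v in ik(M,e,d,-z,q+[0,0,0,0,0,0,-3.1])])
E
```

```text
clock: 20.25
position: [0.5893, -0.0755, 0.1515]
ee_rot: [0.593, 0.383, 0.383, 0.596]
ft_force: [-0.5, 0.5, -1.3]
grip_width: 0.575
t 20.25 p [0.5893, -0.0755, 0.1515] g 0.575 f [-0.5, 0.5, -1.3] q [0.86, 0.84, -0.27, 1.74, -1.25, 1.54, 0.96]
x,z [[0.413, 0.911, -0.003], [0.911, -0.413, 0.004]]
roll [array([ 0.92,  0.85, -0.35,  1.74, -1.21,  1.5 , -2.2 ]), np.float64(0.0), np.float64(0.0)]
place [array([ 1.03,  0.89, -0.55,  2.03, -1.21,  1.26, -1.98]), np.float64(0.0), np.float64(0.0)]
```

View pics/s9.png

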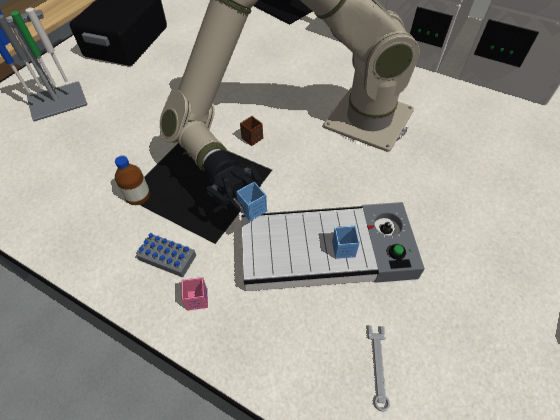

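```bash
python3 -m inch '[[[9,0,0],[0,0,0],1],[[18,0,0],[0,0,0],1],[[27,0,0],[0,0,0],1],[[36,0,0],[0,0,0],1],[[45,0,0],[0,0,0],1],[[54,0,0],[0,0,0],1],[[63,0,0],[0,0,0],1],[[72,0,0],[0,0,0],1],[[81,0,0],[0,0,0],1],[[90,0,0],[0,0,0],1]]'
python3 -m inch '[[[9,0,0],[0,0,0],1],[[18,0,0],[0,0,0],1],[[27,0,0],[0,0,0],1],[[36,0,0],[0,0,0],1],[[45,0,0],[0,0,0],1],[[54,0,0],[0,0,0],1],[[63,0,0],[0,0,0],1],[[72,0,0],[0,0,0],1],[[81,0,0],[0,0,0],1],[[90,0,0],[0,0,0],1]]'
python3 - <<'E'
from go import *
st()
d=np.array([np.cos(np.radians(65.5)),np.sin(np.radians(65.5)),0]);z=-np.array([d[1],-d[0],0])
e=np.array([.521,.0405,.125])+.007*d
goal(e,d,z)
E
```

```text
clock: 21.55
position: [0.5888, -0.0752, 0.149]
ee_rot: [0.84, 0.542, -0.002, -0.001]
ft_force: [-0.0, -0.4, 0.3]
grip_width: 0.572
clock: 22.8
position: [0.5884, -0.0749, 0.1475]
ee_rot: [-0.591, -0.38, 0.386, 0.597]
ft_force: [-0.2, -0.5, -1.4]
grip_width: 0.577
t 22.8 p [0.5884, -0.0749, 0.1475] g 0.577 f [-0.2, -0.5, -1.4] q [0.85, 0.84, -0.26, 1.74, -1.26, 1.55, -2.18]
x,z [[0.412, 0.911, -0.002], [-0.911, 0.412, 0.012]]
turn [-0.7, 0.1, -0.1] shift [84.4, 23.6, 108.7] rows>= 2.2
```

```bash
python3 -m inch '[[[0,0,0],[20,0,30],1],[[0,0,0],[45,0,60],1],[[-0.7,0,0],[84,10,109],1],[[-0.7,0,0],[84,20,109],1],[[-0.7,0,0],[84,24,109],1]]'
python3 - <<'E'
from go import *
st()
d=np.array([np.cos(np.radians(65.5)),np.sin(np.radians(65.5)),0]);z=-np.array([d[1],-d[0],0])
e=np.array([.521,.0405,.100])+.007*d
goal(e,d,z)
c=snap('scene','s10.png')
from meas import *
for ce,a,q in cups(c): 
    if len(q)>200: print(ce,a,q.min(0).round(3),q.max(0).round(3))
E
```

```text
clock: 23.42
position: [0.5236, 0.0462, 0.1235]
ee_rot: [-0.594, -0.382, 0.384, 0.594]
ft_force: [-0.3, -1.3, -1.5]
grip_width: 0.572
t 23.43 p [0.5236, 0.0462, 0.1235] g 0.572 f [-0.3, -1.3, -1.5] q [0.98, 0.82, -0.51, 2.04, -1.25, 1.3, -2.0]
x,z [[0.413, 0.911, -0.002], [-0.911, 0.413, 0.001]]
turn [-0.1, 0.1, -0.1] shift [0.8, 23.5, -0.1] rows>= 0.4
[ 5. 47.] 262 [-0.026 -2.199 -0.517] [ 0.525 -0.969  0.285]
[311. 216.] 596 [0.485 0.005 0.053] [0.555 0.075 0.149]
[345. 242.] 763 [0.501 0.103 0.051] [0.57  0.178 0.122]
```

View pics/s10.png

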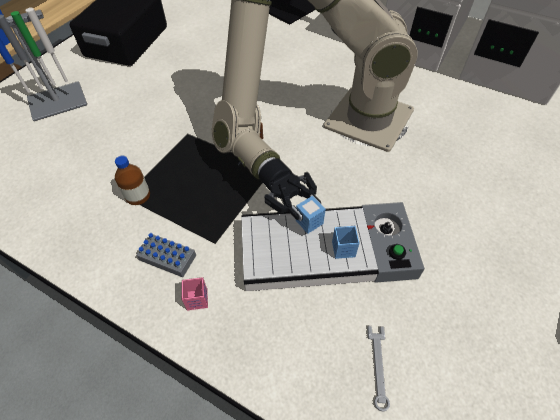

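```bash
python3 -m inch '[[[0,0,0],[1,15,0],1],[[0,0,0],[1,22,0],1],[[0,0,0],[1,24,0],1],[[0,0,0],[1,25,0],1],[[0,0,0],[1,25,0],1]]'
python3 - <<'E'
from go import *
st()
E
```

```text
clock: 24.1
position: [0.5246, 0.0464, 0.0987]
ee_rot: [0.595, 0.382, -0.383, -0.594]
ft_force: [0.2, 0.8, 0.9]
grip_width: 0.575
t 24.1 p [0.5246, 0.0464, 0.0987] g 0.575 f [0.2, 0.8, 0.9] q [0.97, 0.88, -0.49, 2.02, -1.24, 1.29, -1.96]
x,z [[0.414, 0.91, -0.002], [-0.91, 0.414, -0.0]]
```

```bash
python3 -m inch '[[[0,0,0],[0,0,0],0],[[0,0,0],[0,0,0],0],[[0,0,0],[0,0,0],0],[[0,0,0],[0,0,0],0],[[0,0,0],[-40,0,0],0],[[0,0,0],[-80,0,0],0],[[0,0,0],[-80,-40,0],0],[[0,0,0],[-80,-100,0],0],[[0,0,0],[-80,-100,0],0]]'
python3 - <<'E'
from go import *
from meas import *
st()
for n in('top','scene'):
  c=snap(n,n+'11.png')
  for ce,a,q in cups(c):
     t=q[(q[:,2]>.112)&(q[:,2]<.13)]
     if len(t)<20: continue
     print(n,ce,a,cv2.minAreaRect((t[:,:2]*1000).astype(np.float32)),np.percentile(t[:,2],[50,98]))
E
```

```text
clock: 25.22
position: [0.4922, -0.0265, 0.2019]
ee_rot: [0.597, 0.383, -0.383, -0.592]
ft_force: [-0.2, 0.5, -0.4]
grip_width: 1.0
t 25.23 p [0.4922, -0.0265, 0.2019] g 1.0 f [-0.2, 0.5, -0.4] q [1.1, 0.64, -0.47, 2.03, -1.19, 1.48, -2.15]
x,z [[0.414, 0.91, -0.004], [-0.91, 0.414, -0.006]]
top [211. 202.] 358 ((535.5307006835938, 142.2066650390625), (49.396881103515625, 49.82300567626953), 34.521728515625) [0.11723725 0.12206007]
top [246. 207.] 211 ((523.29833984375, 38.868988037109375), (49.15570831298828, 49.66507339477539), 65.24176788330078) [0.11809957 0.12215726]
scene [309. 222.] 621 ((521.9791870117188, 41.17283630371094), (52.46548080444336, 51.56013107299805), 64.83745574951172) [0.11814431 0.12157146]
scene [345. 242.] 763 ((534.835693359375, 144.58892822265625), (51.764896392822266, 50.35321044921875), 34.07006072998047) [0.11708214 0.12067828]
```

View pics/scene11.png

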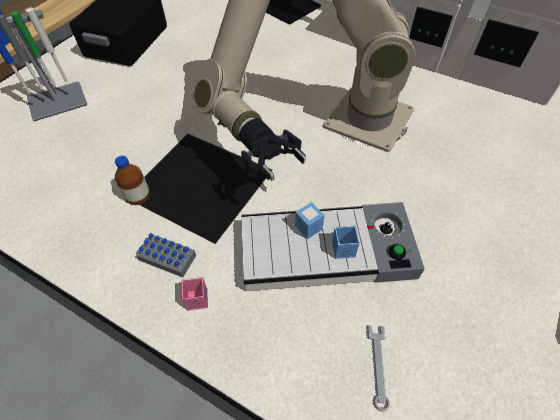

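Cup A is now mouth down at (0.522, 0.040): its labelled base faces up at px (309,222), with its top at z 0.119. Cup B at (345,242) hasn't moved. I roll back and turn the tool down to fetch B.

```bash
python3 -m inch '[[[-9,0,0],[-5,-10,0],0],[[-18,0,0],[-10,-20,0],0],[[-27,0,0],[-15,-30,0],0],[[-36,0,0],[-20,-40,0],0],[[-45,0,0],[-20,-50,0],0],[[-54,0,0],[-20,-60,0],0],[[-63,0,0],[-20,-60,0],0],[[-72,0,0],[-20,-60,0],0],[[-81,0,0],[-20,-60,0],0],[[-90,0,0],[-20,-60,0],0]]'
python3 -m inch '[[[-9,0,0],[0,0,0],0],[[-18,0,0],[0,0,0],0],[[-27,0,0],[0,0,0],0],[[-36,0,0],[0,0,0],0],[[-45,0,0],[0,0,0],0],[[-54,0,0],[0,0,0],0],[[-63,0,0],[0,0,0],0],[[-72,0,0],[0,0,0],0],[[-81,0,0],[0,0,0],0],[[-90,0,0],[0,0,0],0]]'
python3 - <<'E'
from go import *
st()
a=np.radians(34.4)
goal([.5345,.144,.25],[0,0,-1],[np.cos(a),np.sin(a),0])
goal([.52,.05,.25],[0,0,-1],[np.cos(.05),-np.sin(.05),0])
E
```

```text
clock: 26.58
position: [0.483, -0.0441, 0.2581]
ee_rot: [0.841, 0.541, 0.0, 0.002]
ft_force: [-0.1, 0.3, -0.6]
grip_width: 1.001
clock: 27.82
position: [0.4829, -0.0441, 0.2573]
ee_rot: [0.592, 0.381, 0.384, 0.597]
ft_force: [0.8, 0.0, -0.9]
grip_width: 0.997
t 27.82 p [0.4829, -0.0441, 0.2573] g 0.997 f [0.8, 0.0, -0.9] q [1.46, 0.67, -0.86, 2.01, -1.03, 1.4, 0.8]
x,z [[0.414, 0.91, -0.001], [0.91, -0.414, 0.008]]
turn [-45.5, 46.1, -81.0] shift [192.6, -6.9, -30.9] rows>= 9.7
turn [-16.6, 17.3, -88.7] shift [101.0, -7.2, -5.2] rows>= 8.6
```

```bash
python3 -m inch '[[[0,0,-9],[10,0,0],0],[[0,0,-18],[20,0,0],0],[[0,0,-27],[30,0,0],0],[[0,0,-36],[40,0,0],0],[[0,0,-45],[50,0,0],0],[[0,0,-54],[60,0,0],0],[[0,0,-63],[70,0,-5],0],[[0,0,-72],[80,0,-5],0],[[0,0,-81],[90,0,-5],0],[[0,0,-90],[101,0,-5],0]]'
python3 - <<'E'
from go import *
st()
a=np.radians(34.4)
goal([.5345,.144,.2],[0,0,-1],[np.cos(a),np.sin(a),0])
E
```

```text
clock: 29.08
position: [0.5208, 0.0492, 0.2569]
ee_rot: [0.148, 0.688, -0.153, 0.694]
ft_force: [-0.6, -0.7, 0.4]
grip_width: 1.001
t 29.07 p [0.5208, 0.0492, 0.2569] g 1.001 f [-0.6, -0.7, 0.4] q [0.78, 0.23, -1.1, 1.65, 0.22, 1.38, -0.78]
x,z [[0.006, -0.009, -1.0], [0.909, -0.416, 0.009]]
turn [-59.0, 0.3, 0.6] shift [56.2, 92.3, -27.5] rows>= 5.5
```

```bash
python3 -m inch '[[[-10,0,0],[10,15,-5],0],[[-20,0,0],[20,30,-10],0],[[-30,0,0],[30,50,-15],0],[[-40,0,0],[40,70,-20],0],[[-50,0,0],[50,92,-27],0],[[-59,0.3,0.6],[56,92,-27],0],[[-59,0.3,0.6],[56,92,-27],0]]'
python3 - <<'E'
from go import *
from meas import *
st()
c=snap('wrist','w12.png')
for ce,a,q in cups(c):
     t=q[(q[:,2]>.11)&(q[:,2]<.13)]
     if len(t)<20: continue
     print(ce,a,cv2.minAreaRect((t[:,:2]*1000).astype(np.float32)),np.percentile(t[:,2],[50,98]))
a=np.radians(34.5)
goal([.5342,.1443,.086],[0,0,-1],[np.cos(a),np.sin(a),0])
E
```

```text
clock: 29.95
position: [0.5344, 0.1434, 0.1985]
ee_rot: [-0.208, 0.676, 0.21, 0.675]
ft_force: [0.1, -0.6, -0.7]
grip_width: 0.994
t 29.95 p [0.5344, 0.1434, 0.1985] g 0.994 f [0.1, -0.6, -0.7] q [0.64, 0.47, -1.25, 1.65, 0.45, 1.35, -0.08]
x,z [[-0.003, 0.002, -1.0], [0.825, 0.565, -0.002]]
[281. 218.] 4741 ((533.3844604492188, 144.25192260742188), (50.04022216796875, 49.861080169677734), 34.105106353759766) [0.11790532 0.11963427]
[217. 293.] 3226 ((520.9694213867188, 41.02973556518555), (51.25121307373047, 50.447601318359375), 66.32931518554688) [0.11838715 0.11972258]
turn [-0.3, -0.1, -0.1] shift [113.1, 0.8, 0.4] rows>= 1.8
```

View pics/w12.png

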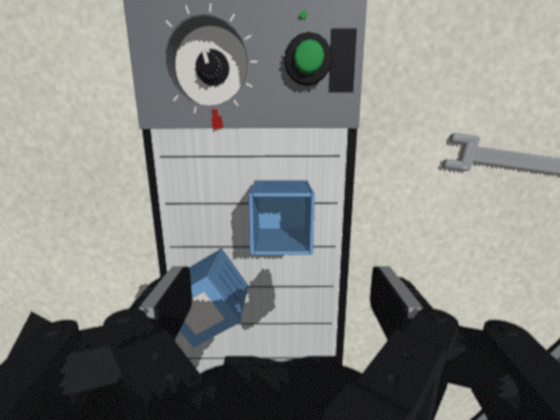

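```bash
python3 -m inch '[[[0,0,0],[60,0,0],0],[[0,0,0],[100,1,0],0],[[0,0,0],[113,1,0],0],[[0,0,0],[113,1,0],0],[[0,0,0],[113,1,0],1],[[0,0,0],[113,1,0],1],[[0,0,0],[113,1,0],1],[[0,0,0],[113,1,0],1],[[0,0,0],[113,1,0],1],[[0,0,0],[113,1,0],1]]' 60
python3 -m inch '[[[0,0,0],[-50,0,0],1],[[0,0,0],[-110,0,0],1],[[0,0,0],[-110,0,0],1]]'
python3 - <<'E'
from go import *
st()
a=np.radians(-24.5)
goal([.5867,-.0816,.15],[0,0,-1],[np.cos(a),np.sin(a),0])
E
```

```text
clock: 31.25
position: [0.5347, 0.1445, 0.0876]
ee_rot: [-0.207, 0.676, 0.209, 0.676]
ft_force: [-0.1, -0.3, 6.6]
grip_width: 0.577
clock: 31.62
position: [0.5366, 0.1457, 0.2025]
ee_rot: [-0.208, 0.673, 0.208, 0.679]
ft_force: [-0.2, -0.1, -0.4]
grip_width: 0.58
t 31.62 p [0.5366, 0.1457, 0.2025] g 0.58 f [-0.2, -0.1, -0.4] q [0.64, 0.47, -1.25, 1.65, 0.45, 1.35, -0.08]
x,z [[0.007, 0.003, -1.0], [0.827, 0.562, 0.008]]
turn [58.7, 0.4, -0.1] shift [52.1, -216.0, -86.7] rows>= 5.5
```

```bash
python3 -m inch '[[[10,0,0],[0,-40,-15],1],[[20,0,0],[0,-80,-30],1],[[30,0,0],[0,-120,-50],1],[[40,0,0],[0,-160,-70],1],[[50,0,0],[10,-216,-87],1],[[58.7,0.4,0],[30,-216,-87],1],[[58.7,0.4,0],[52,-216,-87],1],[[58.7,0.4,0],[52,-216,-87],1]]'
python3 - <<'E'
from go import *
st()
a=np.radians(-24.5)
goal([.5867,-.0816,.087],[0,0,-1],[np.cos(a),np.sin(a),0])
E
```

```text
clock: 32.62
position: [0.5852, -0.0807, 0.1483]
ee_rot: [0.149, 0.692, -0.147, 0.69]
ft_force: [-0.4, -0.4, -0.2]
grip_width: 0.573
t 32.62 p [0.5852, -0.0807, 0.1483] g 0.573 f [-0.4, -0.4, -0.2] q [0.8, 0.49, -0.95, 1.62, 0.41, 1.25, -0.65]
x,z [[-0.002, 0.003, -1.0], [0.912, -0.41, -0.004]]
turn [0.3, -0.2, -0.1] shift [61.3, -0.3, 2.0] rows>= 1.0
```

```bash
python3 -m inch '[[[0,0,0],[40,0,2],1],[[0.3,-0.2,0],[55,0,2],1],[[0.3,-0.2,0],[61,0,2],1],[[0.3,-0.2,0],[62,0,2],1],[[0.3,-0.2,0],[62,0,2],0],[[0.3,-0.2,0],[62,0,2],0],[[0.3,-0.2,0],[62,0,2],0],[[0.3,-0.2,0],[62,0,2],0],[[0,0,0],[0,0,2],0],[[0,0,0],[-60,0,2],0]]'
python3 - <<'E'
from go import *
from meas import *
st()
for n in('wrist','scene'):
  c=snap(n,n+'13.png')
  for ce,a,q in cups(c):
     t=q[(q[:,2]>.11)&(q[:,2]<.13)]
     if len(t)<20: continue
     print(n,ce,a,cv2.minAreaRect((t[:,:2]*1000).astype(np.float32)),np.percentile(t[:,2],[50,98]))
E
```

```text
clock: 33.88
position: [0.5868, -0.0816, 0.2096]
ee_rot: [0.149, 0.693, -0.147, 0.69]
ft_force: [2.1, -0.7, -0.2]
grip_width: 0.999
t 33.88 p [0.5868, -0.0816, 0.2096] g 0.999 f [2.1, -0.7, -0.2] q [0.82, 0.44, -0.98, 1.54, 0.37, 1.36, -0.62]
x,z [[-0.003, 0.004, -1.0], [0.912, -0.41, -0.005]]
wrist [146. 109.] 4716 ((521.4231567382812, 40.660579681396484), (49.968441009521484, 51.5213737487793), 66.23628997802734) [0.11871612 0.12015494]
wrist [282. 214.] 4353 ((586.7545776367188, -81.0255126953125), (50.15055465698242, 50.03740310668945), 65.68701934814453) [0.1180423  0.11964307]
scene [253. 219.] 723 ((587.5783081054688, -80.74283599853516), (51.56389236450195, 50.192169189453125), 66.4232177734375) [0.11652639 0.12135032]
scene [309. 222.] 621 ((522.0703125, 42.24809646606445), (50.93353271484375, 51.44464874267578), 66.21214294433594) [0.11799014 0.12112837]
```

View pics/scene13.png

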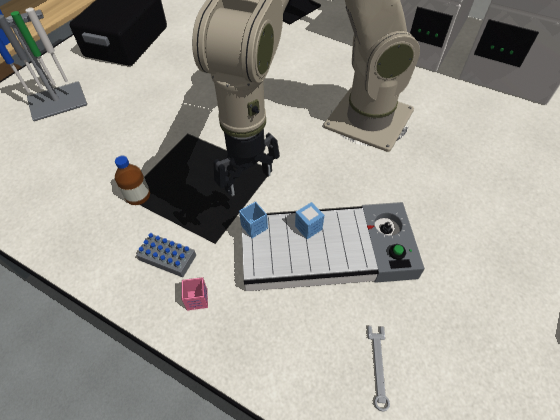

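Cup B stands upright at the corner, px (253,219), and A at (309,222) is unchanged. I repeat the flip, after a quick preview of the tilt from this arm branch.

```bash
python3 - <<'E'
from go import *
d=np.array([np.cos(np.radians(65.8)),np.sin(np.radians(65.8)),0]);z=np.array([d[1],-d[0],0])
c=np.array([.587,-.081,0]);pe=c-.12*d;pe[2]=.2
goal(pe,d,z)
from kin import *
M=model();o=readout.get_obs();q=np.array(o['joint_pos']);p0=np.array(o['position'])
for t in np.linspace(0,1,6):
    x=np.array([0,0,-1])*np.cos(t*np.pi/2)+d*np.sin(t*np.pi/2)
    q,e1,e2=ik(M,p0+(pe-p0)*t,x,z,q);print(t.round(1),q.round(2),round(e1,4),round(e2,3))
pe[2]=.075;q,e1,e2=ik(M,pe,d,z,q);print(q.round(2),e1)
q,e1,e2=ik(M,pe+.127*d,d,z,q);print(q.round(2),e1)
E
```

```text
turn [0.2, 0.2, 89.7] shift [14.5, -121.3, -2.9] rows>= 8.4
0.0 [ 0.81  0.44 -0.98  1.53  0.37  1.37 -0.62] 0.0 0.0
0.2 [ 1.15  0.45 -1.11  1.61  0.11  1.21 -0.36] 0.0 0.0
0.4 [ 1.41  0.6  -1.23  1.66 -0.07  1.15 -0.12] 0.0 0.0
0.6 [ 1.55  0.83 -1.27  1.67 -0.18  1.16  0.06] 0.0 0.0
0.8 [ 1.62  1.07 -1.27  1.64 -0.27  1.22  0.21] 0.0 0.0
1.0 [ 1.65  1.32 -1.26  1.59 -0.35  1.31  0.32] 0.0 0.0
[ 1.6   1.48 -1.13  1.52 -0.25  1.3   0.45] 5.8952129011746734e-09
[ 1.5   1.5  -1.17  1.66 -0.28  1.06  0.47] 7.791024214665043e-09
```

```bash
python3 - <<'E'
from go import *
from kin import *
M=model()
d=np.array([np.cos(np.radians(65.8)),np.sin(np.radians(65.8)),0]);z=np.array([d[1],-d[0],0])
q=np.array([ 1.5,1.5,-1.17,1.66,-.28,1.06,.47]);p=np.array([.59,-.075,.15])
up=np.array([0,0,1.])
for a in range(0,181,30):
    r=np.radians(a); zz=z*np.cos(r)+ (np.cross(d,z))*np.sin(r)
    q,e1,e2=ik(M,p,d,zz,q);print(a,q.round(2),round(e1,4),round(e2,3))
E
```

```text
0 [ 1.53  1.4  -1.25  1.7  -0.33  1.05  0.39] 0.0 0.0
30 [ 1.48  1.3  -1.16  1.71 -0.48  1.09 -0.03] 0.0 0.0
60 [ 1.43  1.22 -1.06  1.71 -0.61  1.13 -0.46] 0.0 0.0
90 [ 1.38  1.14 -0.97  1.71 -0.72  1.17 -0.91] 0.0 0.0
120 [ 1.32  1.08 -0.88  1.71 -0.82  1.22 -1.37] 0.0 0.0
150 [ 1.26  1.02 -0.79  1.72 -0.9   1.27 -1.84] 0.0 0.0
180 [ 1.2   0.98 -0.71  1.72 -0.97  1.31 -2.33] 0.0 0.0
```

```bash
python3 -m inch '[[[0,0,9],[0,-15,0],0],[[0,0,18],[0,-30,0],0],[[0,0,27],[0,-40,0],0],[[0,0,36],[0,-50,0],0],[[0,0,45],[5,-65,-1],0],[[0,0,54],[5,-80,-1],0],[[0,0,63],[5,-90,-2],0],[[0,0,72],[10,-105,-2],0],[[0,0,81],[12,-115,-3],0],[[0,0,89.7],[14,-121,-3],0]]'
python3 - <<'E'
from go import *
st()
d=np.array([np.cos(np.radians(65.8)),np.sin(np.radians(65.8)),0]);z=np.array([d[1],-d[0],0])
c=np.array([.587,-.081,0]);pe=c-.12*d;pe[2]=.075
goal(pe,d,z)
snap('scene','s14.png')
E
```

```text
clock: 35.22
position: [0.5377, -0.1918, 0.1996]
ee_rot: [0.594, 0.381, 0.385, 0.595]
ft_force: [0.3, 0.9, 0.6]
grip_width: 1.0
t 35.23 p [0.5377, -0.1918, 0.1996] g 1.0 f [0.3, 0.9, 0.6] q [1.63, 1.26, -1.19, 1.59, -0.43, 1.33, 0.38]
x,z [[0.413, 0.911, 0.004], [0.911, -0.413, 0.005]]
turn [0.3, 0.2, -0.2] shift [0.8, -124.6, -1.1] rows>= 2.0
```

View pics/s14.png

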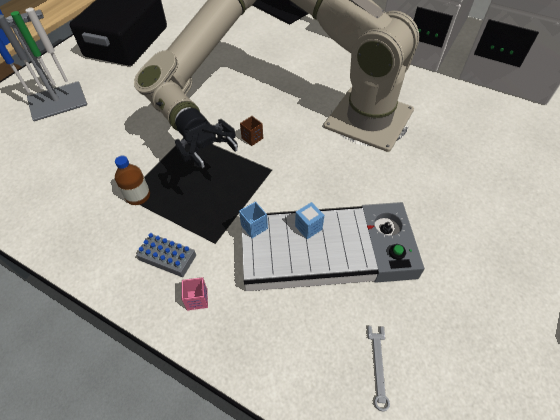

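```bash
python3 -m inch '[[[0,0,0],[0,-50,0],0],[[0,0,0],[0,-90,0],0],[[0.3,0.2,-0.2],[1,-118,-1],0],[[0.3,0.2,-0.2],[1,-124,-1],0],[[0.3,0.2,-0.2],[1,-124,-1],0]]'
python3 - <<'E'
from go import *
st()
d=np.array([np.cos(np.radians(65.8)),np.sin(np.radians(65.8)),0]);z=np.array([d[1],-d[0],0])
goal(np.array([.587,-.081,.076])+.007*d,d,z)
E
```

```text
clock: 35.9
position: [0.5369, -0.189, 0.072]
ee_rot: [0.598, 0.382, 0.386, 0.59]
ft_force: [-0.8, 0.1, 0.3]
grip_width: 1.001
t 35.9 p [0.5369, -0.189, 0.072] g 1.001 f [-0.8, 0.1, 0.3] q [1.57, 1.43, -1.07, 1.52, -0.34, 1.32, 0.51]
x,z [[0.41, 0.912, 0.01], [0.912, -0.41, -0.007]]
turn [-0.4, 0.0, -0.6] shift [126.1, 2.8, 1.4] rows>= 2.0
```

```bash
python3 -m inch '[[[-0.4,0,-0.6],[20,3,1],0],[[-0.4,0,-0.6],[60,3,1],0],[[-0.4,0,-0.6],[95,3,1],0],[[-0.4,0,-0.6],[120,3,1],0],[[-0.4,0,-0.6],[126,3,1],0],[[-0.4,0,-0.6],[126,3,1],0]]'
python3 - <<'E'
from go import *
st()
E
```

```text
clock: 36.65
position: [0.5897, -0.0754, 0.0769]
ee_rot: [0.593, 0.384, 0.384, 0.594]
ft_force: [-0.1, -0.0, 0.9]
grip_width: 0.999
t 36.65 p [0.5897, -0.0754, 0.0769] g 0.999 f [-0.1, -0.0, 0.9] q [1.47, 1.44, -1.12, 1.66, -0.37, 1.07, 0.53]
x,z [[0.411, 0.912, -0.001], [0.912, -0.411, 0.001]]
```

```bash
python3 -m inch '[[[0,0,0],[0,0,0],1],[[0,0,0],[0,0,0],1],[[0,0,0],[0,0,0],1],[[0,0,0],[0,0,0],1],[[0,0,0],[0,0,0],1],[[0,0,0],[0,0,0],1],[[0,0,0],[0,30,0],1],[[0,0,0],[0,60,0],1],[[0,0,0],[0,75,0],1],[[0,0,0],[0,75,0],1]]' 60
python3 -m inch '[[[9,0,0],[0,0,0],1],[[18,0,0],[0,0,0],1],[[27,0,0],[0,0,0],1],[[36,0,0],[0,0,0],1],[[45,0,0],[0,0,0],1],[[54,0,0],[0,0,0],1],[[63,0,0],[0,0,0],1],[[72,0,0],[0,0,0],1],[[81,0,0],[0,0,0],1],[[90,0,0],[0,0,0],1]]'
python3 - <<'E'
from go import *
st()
E
```

```text
clock: 37.9
position: [0.5896, -0.0754, 0.1521]
ee_rot: [0.593, 0.384, 0.384, 0.595]
ft_force: [-0.5, 0.0, -1.0]
grip_width: 0.572
clock: 39.15
position: [0.5893, -0.0755, 0.1505]
ee_rot: [0.84, 0.543, -0.002, -0.001]
ft_force: [-0.1, -0.0, -0.5]
grip_width: 0.572
t 39.15 p [0.5893, -0.0755, 0.1505] g 0.572 f [-0.1, -0.0, -0.5] q [1.33, 1.09, -0.9, 1.71, -0.8, 1.21, -0.87]
x,z [[0.411, 0.912, -0.002], [-0.005, -0.0, -1.0]]
```

```bash
python3 -m inch '[[[9,0,0],[0,0,0],1],[[18,0,0],[0,0,0],1],[[27,0,0],[0,0,0],1],[[36,0,0],[0,0,0],1],[[45,0,0],[0,0,0],1],[[54,0,0],[0,0,0],1],[[63,0,0],[0,0,0],1],[[72,0,0],[0,0,0],1],[[81,0,0],[0,0,0],1],[[90,0,0],[0,0,0],1]]'
python3 - <<'E'
from go import *
st()
d=np.array([np.cos(np.radians(65.8)),np.sin(np.radians(65.8)),0]);z=-np.array([d[1],-d[0],0])
goal(np.array([.5796,-.0529,.115])+.007*d,d,z)
c=snap('scene','s15.png')
from meas import *
for ce,a,q in cups(c): 
    if len(q)>200: print(ce,a,q.min(0).round(3),q.max(0).round(3))
E
```

```text
clock: 40.4
position: [0.5889, -0.0756, 0.149]
ee_rot: [-0.591, -0.381, 0.387, 0.597]
ft_force: [0.6, 0.2, -1.2]
grip_width: 0.573
t 40.4 p [0.5889, -0.0756, 0.149] g 0.573 f [0.6, 0.2, -1.2] q [1.14, 0.94, -0.63, 1.72, -1.02, 1.35, -2.3]
x,z [[0.411, 0.912, -0.003], [-0.912, 0.411, 0.011]]
turn [-0.6, -0.1, -0.2] shift [24.0, 34.1, 17.4] rows>= 0.7
[ 5. 47.] 262 [-0.023 -2.194 -0.513] [ 0.526 -0.968  0.285]
[253. 208.] 628 [ 0.466 -0.197 -0.001] [ 0.62  -0.046  0.174]
[309. 222.] 621 [ 0.487 -0.006  0.053] [0.555 0.074 0.122]
```

View pics/s15.png

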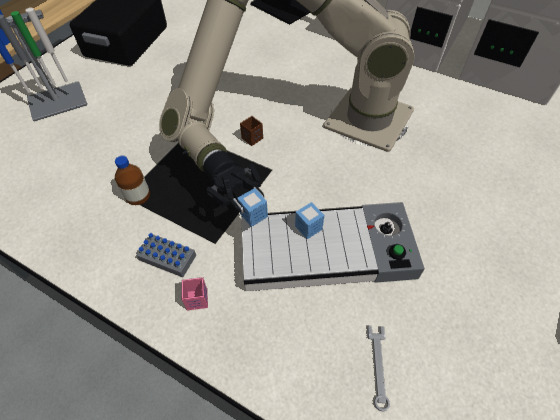

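B is inverted in the gripper at px (253,205), with its label up. Now I set it down.

```bash
python3 -m inch '[[[-0.6,0,0],[24,10,17],1],[[-0.6,0,-0.2],[24,30,17],1],[[-0.6,0,-0.2],[24,44,17],1],[[-0.6,0,-0.2],[24,50,17],1],[[-0.6,0,-0.2],[24,52,17],1],[[-0.6,0,-0.2],[24,52,17],1]]'
python3 - <<'E'
from go import *
st()
E
```

```text
clock: 41.2
position: [0.5826, -0.0465, 0.0978]
ee_rot: [-0.592, -0.383, 0.385, 0.596]
ft_force: [-0.3, -0.1, 0.2]
grip_width: 0.568
t 41.2 p [0.5826, -0.0465, 0.0978] g 0.568 f [-0.3, -0.1, 0.2] q [1.12, 1.03, -0.62, 1.76, -1.02, 1.29, -2.21]
x,z [[0.411, 0.912, 0.001], [-0.912, 0.411, 0.007]]
```

```bash
python3 -m inch '[[[0,0,0],[0,1,0],1],[[0,0,0],[0,1,0],1],[[0,0,0],[0,1,0],0],[[0,0,0],[0,1,0],0],[[0,0,0],[0,1,0],0],[[0,0,0],[0,1,0],0],[[0,0,0],[-40,0,0],0],[[0,0,0],[-85,0,0],0],[[0,0,0],[-85,-50,0],0],[[0,0,0],[-85,-110,0],0]]'
python3 - <<'E'
from go import *
from meas import *
st()
for n in('top','scene'):
  c=snap(n,n+'16.png')
  for ce,a,q in cups(c):
     t=q[(q[:,2]>.112)&(q[:,2]<.13)]
     if len(t)<20: continue
     r=cv2.minAreaRect((t[:,:2]*1000).astype(np.float32));v=np.array(r[0])-[560,55]
     print(n,ce,a,r,np.percentile(t[:,2],[50,98]),'dryer',v@[.824,.567],v@[-.567,.824])
E
```

```text
clock: 42.45
position: [0.5481, -0.1251, 0.2083]
ee_rot: [-0.591, -0.382, 0.385, 0.597]
ft_force: [1.5, -0.5, 1.2]
grip_width: 1.0
t 42.45 p [0.5481, -0.1251, 0.2083] g 1.0 f [1.5, -0.5, 1.2] q [1.24, 0.83, -0.62, 1.73, -1.01, 1.48, -2.37]
x,z [[0.412, 0.911, 0.002], [-0.911, 0.412, 0.009]]
top [277. 189.] 219 ((581.3187866210938, -52.62226867675781), (49.310176849365234, 50.36017608642578), 65.40454864501953) [0.11801382 0.12216043] dryer -43.45514616394043 -100.76850140380859
top [246. 207.] 209 ((523.3418579101562, 38.96754837036133), (49.20527648925781, 49.72544860839844), 65.4773941040039) [0.11798901 0.12158091] dryer -39.29670915603637 7.574426422119141
scene [309. 222.] 621 ((521.5572509765625, 41.08214569091797), (51.195552825927734, 50.72328186035156), 66.66587829589844) [0.11830289 0.12166549] dryer -39.568248588562014 10.328726745605467
scene [265. 224.] 604 ((580.412841796875, -50.337493896484375), (50.81084060668945, 50.579402923583984), 65.87273406982422) [0.11830233 0.12141133] dryer -42.906177398681635 -98.37217626953124
```

View pics/scene16.png

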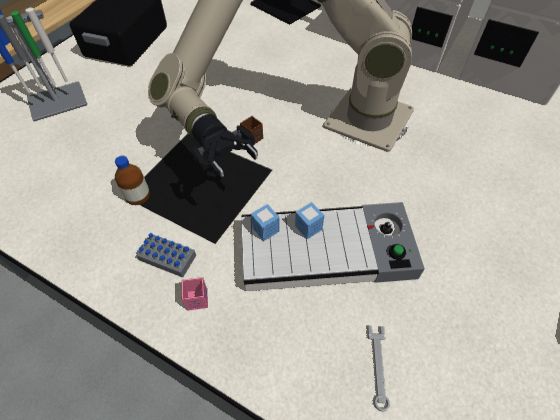

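Both cups are mouth down: base tops at z 0.119, at about (-40, 9) and (-43, -100) mm in the dryer frame, at px (309,222) and (265,224). Next is the knob.

```bash
python3 -m inch '[[[-9,0,0],[-5,-10,0],0],[[-18,0,0],[-10,-20,0],0],[[-27,0,0],[-15,-30,0],0],[[-36,0,0],[-20,-40,0],0],[[-45,0,0],[-20,-50,0],0],[[-54,0,0],[-20,-60,0],0],[[-63,0,0],[-20,-60,0],0],[[-72,0,0],[-20,-60,0],0],[[-81,0,0],[-20,-60,0],0],[[-90,0,0],[-20,-60,0],0]]'
python3 -m inch '[[[-9,0,0],[0,0,0],0],[[-18,0,0],[0,0,0],0],[[-27,0,0],[0,0,0],0],[[-36,0,0],[0,0,0],0],[[-45,0,0],[0,0,0],0],[[-54,0,0],[0,0,0],0],[[-63,0,0],[0,0,0],0],[[-72,0,0],[0,0,0],0],[[-81,0,0],[0,0,0],0],[[-90,0,0],[0,0,0],0]]'
python3 - <<'E'
from go import *
st()
E
```

```text
clock: 43.8
position: [0.5413, -0.1429, 0.2729]
ee_rot: [0.84, 0.543, 0.001, 0.002]
ft_force: [-1.0, 0.6, 0.3]
grip_width: 1.0
clock: 45.05
position: [0.5412, -0.1429, 0.2725]
ee_rot: [0.591, 0.382, 0.386, 0.597]
ft_force: [0.4, -0.5, 0.1]
grip_width: 1.001
t 45.05 p [0.5412, -0.1429, 0.2725] g 1.001 f [0.4, -0.5, 0.1] q [1.62, 1.06, -1.19, 1.7, -0.62, 1.3, 0.42]
x,z [[0.41, 0.912, -0.001], [0.912, -0.41, 0.01]]
```

```bash
python3 -m inch '[[[0,0,-9],[15,0,0],0],[[0,0,-18],[30,0,0],0],[[0,0,-27],[45,0,-5],0],[[0,0,-36],[60,0,-10],0],[[0,0,-45],[80,0,-15],0],[[0,0,-54],[100,0,-20],0],[[0,0,-63],[120,0,-30],0],[[0,0,-72],[140,0,-40],0],[[0,0,-81],[160,0,-50],0],[[0,0,-90],[180,0,-60],0]]'
python3 - <<'E'
from go import *
st()
a=np.radians(30)
goal([.43,.17,.22],[0,0,-1],[np.cos(a),np.sin(a),0])
E
```

```text
clock: 46.3
position: [0.5606, 0.0456, 0.2726]
ee_rot: [0.147, 0.687, -0.151, 0.695]
ft_force: [-0.3, -0.7, 0.7]
grip_width: 0.997
t 46.3 p [0.5606, 0.0456, 0.2726] g 0.997 f [-0.3, -0.7, 0.7] q [0.69, 0.33, -1.05, 1.53, 0.3, 1.44, -0.8]
x,z [[0.01, -0.008, -1.0], [0.911, -0.412, 0.013]]
turn [-54.3, 0.6, 0.5] shift [50.2, 59.8, -170.8] rows>= 5.1
```

```bash
python3 -m inch '[[[-10,0,0],[10,10,-40],0],[[-20,0,0],[20,30,-80],0],[[-30,0,0],[30,50,-120],0],[[-40,0,0],[40,60,-170],0],[[-50,0,0],[50,90,-190],0],[[-54,0.6,0.5],[50,103,-208],0],[[-54,0.6,0.5],[80,103,-208],0],[[-54,0.6,0.5],[100,103,-208],0],[[-54,0.6,0.5],[110,103,-208],0]]'
python3 - <<'E'
from go import *
st()
c=snap('wrist','w17.png')
from meas import *
cv2.imwrite('pics/w17c.png',cv2.resize(c['pixels'][130:310,190:400,::-1],None,fx=3,fy=3,interpolation=cv2.INTER_CUBIC))
E
```

```text
clock: 47.42
position: [0.4141, 0.2238, 0.1584]
ee_rot: [-0.181, 0.684, 0.181, 0.683]
ft_force: [-0.4, 0.4, -0.1]
grip_width: 1.0
t 47.42 p [0.4141, 0.2238, 0.1584] g 1.0 f [-0.4, 0.4, -0.1] q [0.61, 0.27, -1.31, 1.9, 0.28, 1.19, -0.28]
x,z [[-0.003, -0.0, -1.0], [0.869, 0.495, -0.002]]
```

View pics/w17.png

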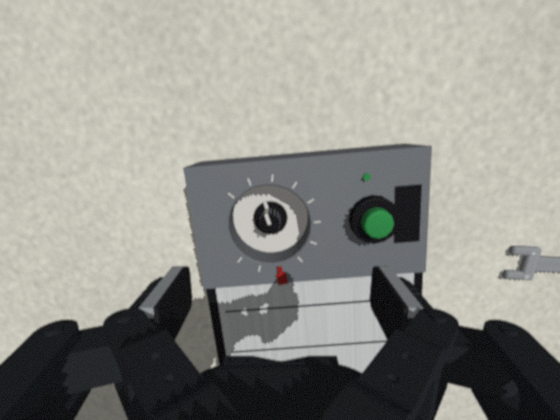

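View pics/w17c.png

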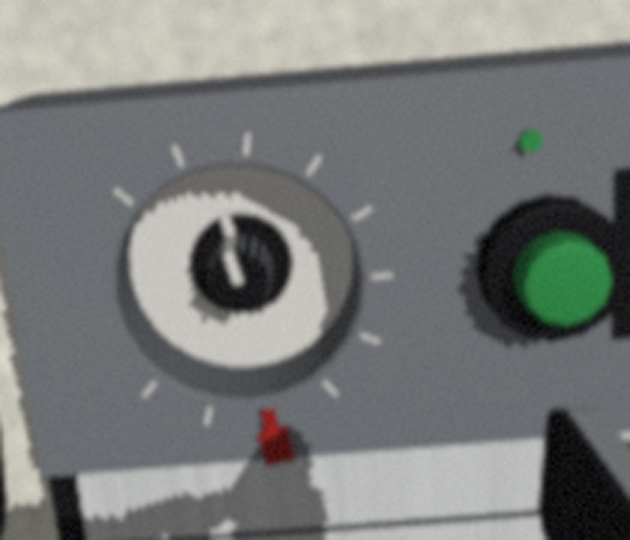

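```bash
python3 - <<'E'
from go import *
o=readout.get_obs();c=snap('wrist','w18.png')
f=lambda u,v,h: ray(c,190+(u+.5)/3-.5,130+(v+.5)/3-.5,h)
k1=f(239,279,.055);k2=f(239,283,.051);P=pts(c)
print('knob',k1.round(4),k2.round(4),'depth z at top',P[130+283//3,190+239//3].round(4))
b=f(564,279,.075);print('button',b.round(4),'axis est',(b[:2]-.087*np.array([.824,.567])).round(4))
k=k2
for n,uv,h in(('mtip',(266,415),.055),('mbase',(279,452),.055),('ptr edge',(231,243),.051),('ptr side',(226,220),.048)):
    p=f(*uv,h);d=p-k;print(n,p.round(4),'r',np.hypot(*d[:2]).round(4),'az',np.degrees(np.arctan2(d[1],d[0])).round(1))
for t in range(0,360,45):pass
E
```

```text
knob [0.4073 0.214  0.055 ] [0.4084 0.2118 0.051 ] depth z at top [0.4081 0.2118 0.0515]
button [0.4783 0.2616 0.075 ] axis est [0.4067 0.2123]
mtip [0.4347 0.1812 0.055 ] r 0.0404 az -49.3
mbase [0.4441 0.1726 0.055 ] r 0.053 az -47.7
ptr edge [0.4006 0.2211 0.051 ] r 0.0121 az 129.9
ptr side [0.3963 0.2256 0.048 ] r 0.0183 az 131.2
```

```bash
python3 -m inch '[[[-10,0,0],[0,0,0],0.67],[[-20,0,0],[0,0,0],0.67],[[-30,0,0],[0,0,0],0.67],[[-40,0,0],[0,0,0],0.67],[[-50,0,0],[0,0,0],0.67],[[-60,0,0],[0,0,0],0.67],[[-70,0,0],[0,0,0],0.67],[[-80,0,0],[0,0,0],0.67],[[-90,0,0],[0,0,0],0.67],[[-100,0,0],[0,0,0],0.67]]' 30
python3 - <<'E'
from go import *
st()
a=np.radians(132)
goal([.4085,.2122,.075],[0,0,-1],[np.cos(a),np.sin(a),0])
E
```

```text
clock: 48.78
position: [0.4147, 0.224, 0.1597]
ee_rot: [-0.64, 0.299, 0.641, 0.299]
ft_force: [-0.4, 0.5, -0.4]
grip_width: 0.329
t 48.77 p [0.4147, 0.224, 0.1597] g 0.329 f [-0.4, 0.5, -0.4] q [0.69, 0.37, -1.45, 1.9, 0.39, 1.23, 1.38]
x,z [[-0.001, 0.0, -1.0], [-0.642, 0.766, 0.001]]
turn [-2.0, 0.1, -0.1] shift [84.7, 12.2, -5.2] rows>= 1.4
```

```bash
python3 -m inch '[[[-2,0,0],[20,12,-5],0.67],[[-2,0,0],[50,12,-5],0.67],[[-2,0,0],[65,12,-5],0.67],[[-2,0,0],[65,12,-5],0.67]]' 30
python3 - <<'E'
from go import *
st()
c=snap('wrist','w19.png')
cv2.imwrite('pics/w19c.png',cv2.resize(c['pixels'][150:350,180:380,::-1],None,fx=3,fy=3,interpolation=cv2.INTER_CUBIC))
E
```

```text
clock: 49.28
position: [0.4084, 0.2126, 0.0947]
ee_rot: [-0.645, 0.288, 0.647, 0.288]
ft_force: [-0.4, 0.0, 0.3]
grip_width: 0.332
t 49.27 p [0.4084, 0.2126, 0.0947] g 0.332 f [-0.4, 0.0, 0.3] q [0.62, 0.42, -1.36, 1.99, 0.46, 1.11, 1.36]
x,z [[-0.002, 0.0, -1.0], [-0.669, 0.743, 0.002]]
```

View pics/w19c.png

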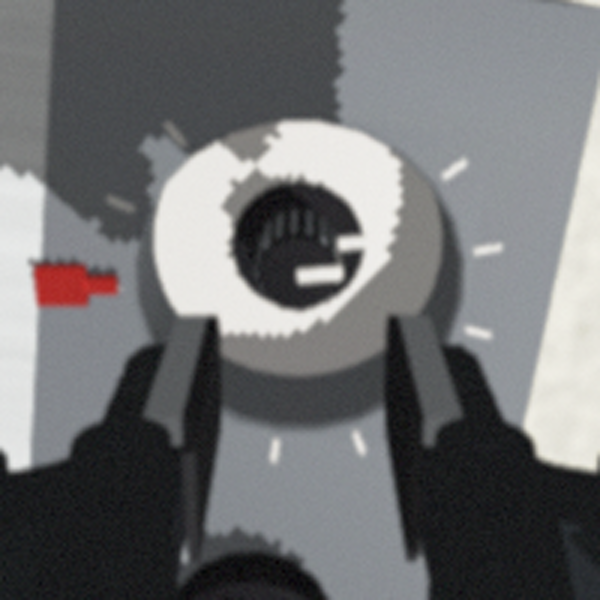

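```bash
python3 - <<'E'
from go import *
c=snap('wrist','w20.png')
f=lambda u,v,h: ray(c,180+(u+.5)/3-.5,150+(v+.5)/3-.5,h)
k=f(298,277,.051);print('k',k.round(4),'well',f(300,272,.055).round(4))
for n,uv,h in(('mtip',(118,284),.055),('mbase',(38,285),.055),('ptr',(343,273),.051)):
    p=f(*uv,h);d=p-k;print(n,'r',np.hypot(*d[:2]).round(4),'az',np.degrees(np.arctan2(d[1],d[0])).round(1))
E
```

```text
k [0.4092 0.2126 0.051 ] well [0.4069 0.2111 0.055 ]
mtip r 0.0387 az -47.9
mbase r 0.056 az -47.7
ptr r 0.0099 az 137.4
```

The two views put the knob axis at (0.4088, 0.2124) and the marker at azimuth -48°. The pointer is at roughly 130–137°, so it needs about 180° clockwise. I descend around the knob.

```bash
python3 -m inch '[[[0,0,0],[30,0,0],0.67],[[0,0,0],[45,0,0],0.67],[[0,0,0],[54,0,0],0.67],[[0,0,0],[57,0,0],0.67],[[0,0,0],[57,0,0],0.67]]' 30
python3 - <<'E'
from go import *
st()
E
```

```text
clock: 50.0
position: [0.4092, 0.2133, 0.039]
ee_rot: [-0.646, 0.287, 0.646, 0.288]
ft_force: [-0.1, 0.1, 0.9]
grip_width: 0.332
t 50.0 p [0.4092, 0.2133, 0.039] g 0.332 f [-0.1, 0.1, 0.9] q [0.51, 0.5, -1.25, 2.03, 0.56, 1.01, 1.29]
x,z [[-0.0, 0.001, -1.0], [-0.669, 0.743, 0.001]]
```

```bash
python3 -m inch '[[[0,0,0],[0,0,0],1],[[0,0,0],[0,0,0],1],[[0,0,0],[0,0,0],1],[[0,0,0],[0,0,0],1]]' 30
python3 - <<'E'
from go import *
st()
E
```

```text
clock: 50.5
position: [0.41, 0.2128, 0.0394]
ee_rot: [0.646, -0.288, -0.646, -0.288]
ft_force: [2.1, -6.0, 5.2]
grip_width: 0.187
t 50.5 p [0.41, 0.2128, 0.0394] g 0.187 f [2.1, -6.0, 5.2] q [0.51, 0.5, -1.25, 2.03, 0.56, 1.01, 1.29]
x,z [[0.001, 0.0, -1.0], [-0.668, 0.744, -0.0]]
```

```bash
python3 -m inch '[[[8,0,0],[0,0,0],1],[[16,0,0],[0,0,0],1],[[24,0,0],[0,0,0],1],[[32,0,0],[0,0,0],1],[[40,0,0],[0,0,0],1],[[48,0,0],[0,0,0],1],[[56,0,0],[0,0,0],1],[[64,0,0],[0,0,0],1],[[72,0,0],[0,0,0],1],[[80,0,0],[0,0,0],1]]' 30
python3 - <<'E'
from go import *
st()
c=snap('wrist','w21.png')
cv2.imwrite('pics/w21c.png',cv2.resize(c['pixels'][150:350,180:380,::-1],None,fx=3,fy=3,interpolation=cv2.INTER_CUBIC))
E
```

```text
clock: 51.75
position: [0.4101, 0.2115, 0.0394]
ee_rot: [-0.309, 0.637, 0.307, 0.636]
ft_force: [1.0, -7.0, 4.1]
grip_width: 0.188
t 51.75 p [0.4101, 0.2115, 0.0394] g 0.188 f [1.0, -7.0, 4.1] q [0.3, 0.34, -0.97, 2.04, 0.35, 0.93, 0.05]
x,z [[0.001, -0.002, -1.0], [0.621, 0.784, -0.001]]
```

View pics/w21c.png

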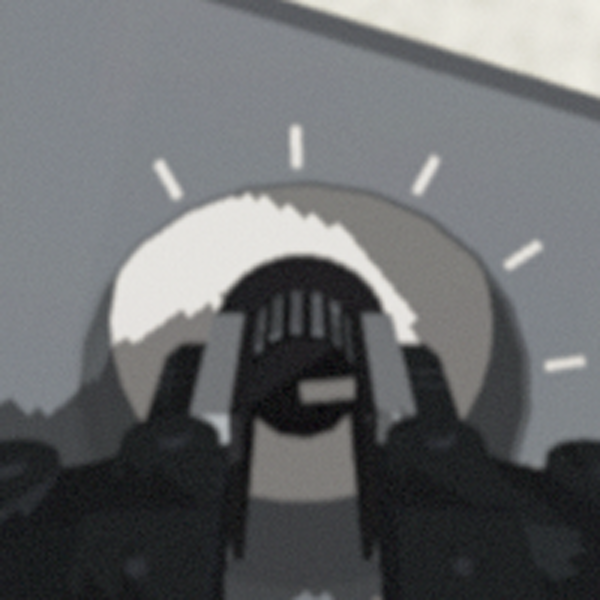

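```bash
python3 -m inch '[[[8,0,0],[0,0,0],1],[[16,0,0],[0,0,0],1],[[24,0,0],[0,0,0],1],[[32,0,0],[0,0,0],1],[[40,0,0],[0,0,0],1],[[48,0,0],[0,0,0],1],[[56,0,0],[0,0,0],1],[[64,0,0],[0,0,0],1],[[72,0,0],[0,0,0],1],[[80,0,0],[0,0,0],1]]' 30
python3 -m inch '[[[8,0,0],[0,0,0],1],[[15,0,0],[0,0,0],1],[[15,0,0],[0,0,0],1]]' 30
python3 - <<'E'
from go import *
st()
c=snap('wrist','w22.png')
for n in('top','scene'):
    s=snap(n,n+'22.png')
cv2.imwrite('pics/w22c.png',cv2.resize(c['pixels'][150:350,180:380,::-1],None,fx=3,fy=3,interpolation=cv2.INTER_CUBIC))
E
```

```text
clock: 53.05
position: [0.4089, 0.2112, 0.0394]
ee_rot: [0.176, 0.685, -0.178, 0.684]
ft_force: [-5.4, -4.0, 7.0]
grip_width: 0.193
clock: 53.42
position: [0.4086, 0.2113, 0.0394]
ee_rot: [0.264, 0.656, -0.266, 0.656]
ft_force: [-2.3, -2.2, 3.3]
grip_width: 0.193
t 53.42 p [0.4086, 0.2113, 0.0394] g 0.193 f [-2.3, -2.2, 3.3] q [0.05, 0.26, -0.68, 2.05, 0.21, 0.9, -1.51]
x,z [[-0.002, -0.003, -1.0], [0.72, -0.694, 0.001]]
```

View pics/w22c.png

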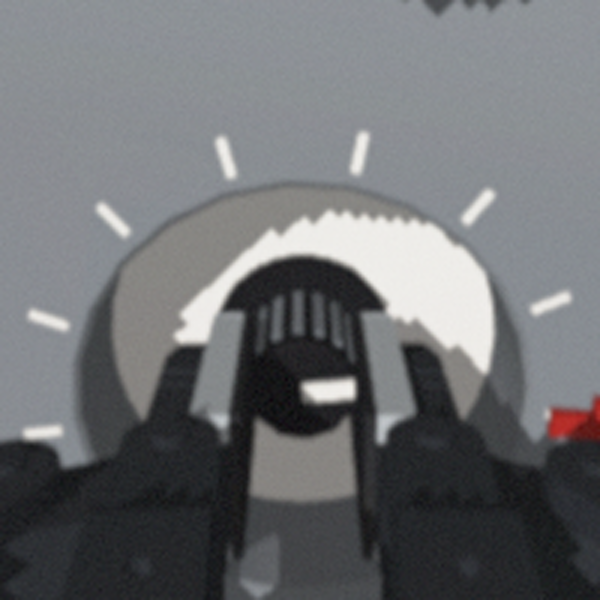

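```bash
python3 - <<'E'
from go import *
c=snap('wrist','w23.png')
f=lambda u,v,h: ray(c,180+(u+.5)/3-.5,150+(v+.5)/3-.5,h)
k=f(302,393,.051);print('k',k.round(4))
for n,kk in (('img',k[:2]),('est',np.array([.4088,.2122])),('tcp',np.array([.4086,.2113]))):
  for m,uv,h in(('mtip',(550,424),.055),('mend',(599,420),.055),('ptr',(355,389),.051)):
    p=f(*uv,h);d=p[:2]-kk;print(n,m,p.round(4),'r',np.hypot(*d).round(4),'az',np.degrees(np.arctan2(d[1],d[0])).round(1))
m=[f(*uv,.051) for uv in((302,393),(355,389))];d=m[1]-m[0];print(np.degrees(np.arctan2(d[1],d[0])))
E
```

```text
k [0.4084 0.2117 0.051 ]
img mtip [0.4342 0.1824 0.055 ] r 0.039 az -48.6
img mend [0.4401 0.1776 0.055 ] r 0.0465 az -47.0
img ptr [0.415  0.2063 0.051 ] r 0.0085 az -39.1
est mtip [0.4342 0.1824 0.055 ] r 0.0391 az -49.6
est mend [0.4401 0.1776 0.055 ] r 0.0467 az -47.8
est ptr [0.415  0.2063 0.051 ] r 0.0086 az -43.6
tcp mtip [0.4342 0.1824 0.055 ] r 0.0386 az -48.5
tcp mend [0.4401 0.1776 0.055 ] r 0.0461 az -46.9
tcp ptr [0.415  0.2063 0.051 ] r 0.0081 az -38.0
-39.07018444651548
```

```bash
python3 -m inch '[[[3,0,0],[0,0,0],1],[[7,0,0],[0,0,0],1],[[7,0,0],[0,0,0],1],[[7,0,0],[0,0,0],0.7],[[7,0,0],[0,0,0],0.67],[[7,0,0],[0,0,0],0.67],[[7,0,0],[-30,0,0],0.67],[[7,0,0],[-80,0,0],0.67],[[7,0,0],[-120,0,0],0.67],[[7,0,0],[-120,0,0],0.67]]' 30
python3 - <<'E'
from go import *
st()
c=snap('wrist','w24.png')
cv2.imwrite('pics/w24c.png',cv2.resize(c['pixels'][110:310,180:380,::-1],None,fx=3,fy=3,interpolation=cv2.INTER_CUBIC))
E
```

```text
clock: 54.88
position: [0.4105, 0.2125, 0.1623]
ee_rot: [0.304, 0.637, -0.304, 0.64]
ft_force: [0.2, 0.1, -0.5]
grip_width: 0.329
t 54.88 p [0.4105, 0.2125, 0.1623] g 0.329 f [0.2, 0.1, -0.5] q [0.1, 0.07, -0.7, 1.93, 0.05, 1.15, -1.5]
x,z [[0.004, -0.001, -1.0], [0.631, -0.776, 0.003]]
```

View pics/w24c.png

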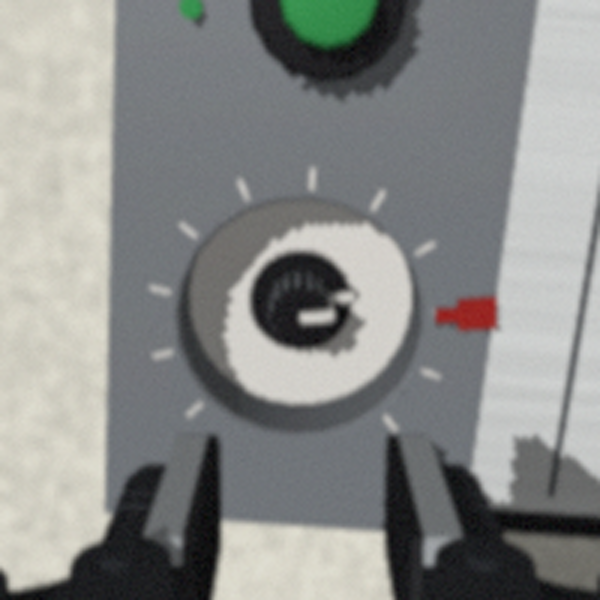

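```bash
python3 - <<'E'
from go import *
c=snap('wrist','w25.png')
f=lambda u,v,h: ray(c,180+(u+.5)/3-.5,110+(v+.5)/3-.5,h)
az=lambda d:np.degrees(np.arctan2(d[1],d[0])).round(1)
a=f(300,318,.051);b=f(334,316,.051);s=f(347,298,.0335);print('ptr az',az(b-a),'k',a.round(4),'side',s.round(4),az(s-a), np.hypot(*(s-a)[:2]))
t=f(437,317,.055);e=f(497,313,.055)
w=f(299.5,314,.055);print('well c',w.round(4))
for k in(a,w):print('mark az',az(t-k),az(e-k),'side',az(s-k))
# mask based pointer on raw pixels
g=c['pixels'].astype(int).min(-1);
sub=g[110+100:110+110,180+96:180+118];print(sub)
from meas import *
m=mask(c,(0,150,90),(8,255,255));v,u=np.nonzero(m);print('red px',u.mean(),v.mean(),len(u)); p=ray(c,u.mean(),v.mean(),.055);print('mark',az(p-a),az(p-w))
E
```

```text
ptr az -47.4 k [0.4076 0.2113 0.051 ] side [0.4178 0.201  0.0335] -45.3 0.014476656129393537
well c [0.4093 0.2129 0.055 ]
mark az -48.8 -48.2 side -45.3
mark az -52.2 -50.6 side -54.5
[[ 27  30  28  25  27  25  28  27  32  30  29  34  40  60  79  77  70  89
   99 101 105 143]
 [ 31  30  25  33  35  35  46  48  53  59  64  68  72  89  98  82  54  40
   49  51  80 139]
 [ 25  29  29  44  72  88  99 102 106 112 119 124 133 143 143 111  66  23
   18  28  75 137]
 [ 22  31  31  70 117 149 160 164 164 164 165 172 179 180 175 140  80  29
   12  28  68 118]
 [ 28  22  35  84 144 178 192 193 193 193 198 195 193 193 181 149  87  31
   19  35  73 102]
 [ 24  31  35  81 141 180 191 192 189 189 186 184 176 170 158 126  75  30
   24  50  85 104]
 [ 23  20  30  60 113 146 158 155 150 148 150 144 131 125 110  87  51  20
   34  68  95 104]
 [ 25  29  25  40  73  99 100  99  91  89  84  82  73  68  56  48  28  24
   52  81 102 110]
 [ 29  26  29  24  39  52  54  45  45  40  36  35  28  27  24  18  28  45
   73  96 104 111]
 [ 21  27  24  29  27  29  27  25  26  27  21  26  27  23  19  20  40  67
   93 102 109 116]]
red px 337.2325581395349 213.2248062015504 129
mark -47.1 -49.8
```

```bash
python3 - <<'E'
from go import *
c=snap('wrist','w26.png')
az=lambda d:np.degrees(np.arctan2(d[1],d[0])).round(1)
g=c['pixels'].astype(float).min(-1);E=[]
for u in range(281,290):
    v=np.arange(211,219);w=np.clip(g[211:219,u]-60,0,None);E.append((u,(v*w).sum()/w.sum()))
E=np.array(E);k,b=np.polyfit(E[:,0],E[:,1],1);print(E.round(2).tolist())
p=ray(c,280,k*280+b,.051);q=ray(c,290,k*290+b,.051);print('pointer az',az(q-p))
from meas import *
m=mask(c,(0,150,90),(8,255,255));v,u=np.nonzero(m);k,b=np.polyfit(u,v,1)
p2=ray(c,325,k*325+b,.056);q2=ray(c,345,k*345+b,.056);print('marker own az',az(q2-p2))
mc=ray(c,u.mean(),v.mean(),.056)
# where does pointer line pass the marker? perpendicular offset
d=(q-p)[:2]/np.linalg.norm((q-p)[:2]);r=(mc-p)[:2];print('marker lateral of pointer line mm',1000*(d[0]*r[1]-d[1]*r[0]),'r',1000*d@r)
E
```

```text
[[281.0, 213.76], [282.0, 213.65], [283.0, 213.59], [284.0, 213.51], [285.0, 213.49], [286.0, 213.38], [287.0, 213.36], [288.0, 213.35], [289.0, 213.27]]
pointer az -47.5
marker own az -46.3
marker lateral of pointer line mm -0.37084074174577664 r 48.73907627787552
```

The pointer's line passes 0.4 mm from the marker centre at 49 mm out, an error of about 1°. Next is the button.

```bash
python3 - <<'E'
from go import *
from meas import *
for n in ('wrist','top','scene'):
    c=snap(n,n+'27.png');m=mask(c,(50,120,40),(75,255,255));k,l,s,cc=cv2.connectedComponentsWithStats(m)
    P=pts(c)
    for i in range(1,k):
        q=np.median(P[l==i],axis=0)
        if s[i,4]>40 and q[0]<.6 and abs(q[1]-.26)<.05: print(n,s[i,4],ray(c,*cc[i],.077).round(4),q.round(4))
o=readout.get_obs();z=R.from_quat(o['ee_rot']).as_matrix()[:,2]
goal([.4805,.2615,.11],[0,0,-1],z)
E
```

```text
wrist 975 [0.4799 0.2612 0.077 ] [0.48   0.2611 0.0763]
top 54 [0.4805 0.2582 0.077 ] [0.4807 0.2594 0.0754]
scene 89 [0.4852 0.2622 0.077 ] [0.4842 0.2623 0.0755]
turn [-0.0, 0.0, 0.3] shift [47.9, 87.9, 6.6] rows>= 1.6
```

```bash
python3 -m inch '[[[0,0,0],[0,40,3],1],[[0,0,0],[0,88,6],1],[[0,0,0.3],[20,88,6],1],[[0,0,0.3],[48,88,6],1],[[0,0,0.3],[48,88,6],1],[[0,0,0.3],[48,88,6],1]]' 30
python3 - <<'E'
from go import *
st()
E
```

```text
clock: 55.92
position: [0.4803, 0.2623, 0.1105]
ee_rot: [0.304, 0.638, -0.304, 0.639]
ft_force: [0.4, 0.1, 0.5]
grip_width: 0.001
t 55.92 p [0.4803, 0.2623, 0.1105] g 0.001 f [0.4, 0.1, 0.5] q [0.0, 0.34, -0.68, 1.78, 0.24, 1.1, -1.65]
x,z [[0.001, 0.0, -1.0], [0.631, -0.776, 0.0]]
```

```bash
python3 -m inch '[[[0,0,0],[20,0,0],1],[[0,0,0],[32,0,0],1],[[0,0,0],[36,0,0],1],[[0,0,0],[39,0,0],1],[[0,0,0],[40,0,0],1],[[0,0,0],[40,0,0],1]]' 30
python3 - <<'E'
from go import *
st()
E
```

```text
clock: 56.68
position: [0.4802, 0.2621, 0.0711]
ee_rot: [0.304, 0.638, -0.304, 0.639]
ft_force: [-4.9, -2.8, 6.9]
grip_width: 0.002
t 56.67 p [0.4802, 0.2621, 0.0711] g 0.002 f [-4.9, -2.8, 6.9] q [-0.02, 0.39, -0.67, 1.82, 0.28, 1.03, -1.68]
x,z [[0.0, -0.0, -1.0], [0.631, -0.776, 0.001]]
```

```bash
python3 -m inch '[[[0,0,0],[2,0,0],1],[[0,0,0],[2,0,0],1]]' 30
python3 -m inch '[[[0,0,0],[-30,0,0],1],[[0,0,0],[-80,0,0],1],[[0,0,0],[-140,0,0],1],[[0,0,0],[-160,0,0],1],[[0,0,0],[-160,0,0],1]]' 30
python3 - <<'E'
from go import *
from meas import *
st()
for n in('top','scene'):
  c=snap(n,n+'28.png')
  for ce,a,q in cups(c):
     t=q[(q[:,2]>.112)&(q[:,2]<.13)]
     if len(t)<20: continue
     r=cv2.minAreaRect((t[:,:2]*1000).astype(np.float32));v=np.array(r[0])-[560,55]
     print(n,ce,a,r,np.percentile(t[:,2],[50,98]),'dryer',v@[.824,.567],v@[-.567,.824])
c=snap('wrist','w28.png')
E
```

```text
clock: 56.92
position: [0.4803, 0.2622, 0.0709]
ee_rot: [0.304, 0.638, -0.304, 0.639]
ft_force: [-9.0, -5.8, 20.7]
grip_width: 0.001
clock: 57.55
position: [0.4809, 0.263, 0.2325]
ee_rot: [0.304, 0.637, -0.303, 0.64]
ft_force: [-1.3, 0.1, -0.5]
grip_width: -0.005
t 57.55 p [0.4809, 0.263, 0.2325] g -0.005 f [-1.3, 0.1, -0.5] q [0.04, 0.23, -0.71, 1.64, 0.16, 1.33, -1.59]
x,z [[0.004, 0.0, -1.0], [0.631, -0.776, 0.003]]
top [277. 189.] 219 ((581.0521240234375, -52.477256774902344), (49.252864837646484, 49.612548828125), 65.29833984375) [0.11819954 0.12254721] dryer -43.59265439605713 -100.49781390380859
top [246. 207.] 214 ((522.9225463867188, 38.97539520263672), (49.284671783447266, 49.51741409301758), 66.25901794433594) [0.11839931 0.12303043] dryer -39.637772697448725 7.818641845703124
scene [309. 222.] 624 ((522.3211059570312, 40.92351531982422), (52.060672760009766, 51.43379211425781), 67.07281494140625) [0.11837407 0.12171757] dryer -39.028775505065916 9.764909545898437
scene [265. 223.] 616 ((579.6829223632812, -49.9900016784668), (52.41947937011719, 52.10780334472656), 66.849365234375) [0.11816025 0.12131674] dryer -43.31060292434692 -97.6719783630371
```

View pics/w28.png

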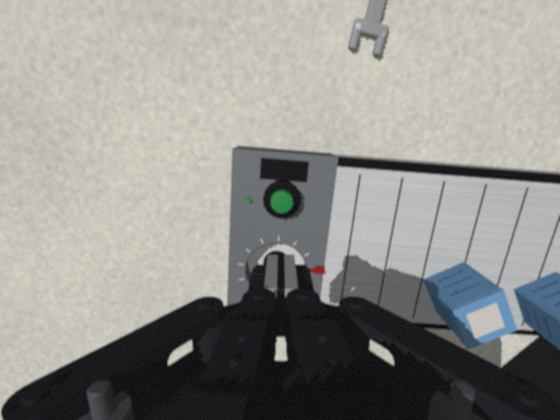

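View pics/scene28.png

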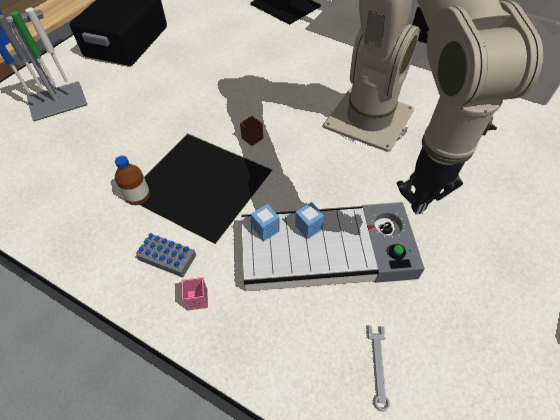

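Both cups are still mouth down, at px (309,222) and (265,223). The button was bottomed out (z 0.071, 21 N) and released, and the arm is 15 cm clear. I check the button height and hand in.

```bash
python3 - <<'E'
from go import *
from meas import *
c=snap('wrist','w29.png');m=mask(c,(50,120,40),(75,255,255));k,l,s,cc=cv2.connectedComponentsWithStats(m);i=1+np.argmax(s[1:,4])
print('button z',np.median(pts(c)[l==i],axis=0).round(4),readout.get_obs()['ft_force'].round(1))
print(manip.hand_in())
E
```

```text
button z [0.4807 0.2621 0.0761] [ 0.2 -0.1 -0.2]
the job is handed in; nothing more can be done
None
```

I flipped both blue cups that were there (the third was absent), set the thermostat knob and pressed start, then handed the job in at about 58 s. The hand-in gives no verdict, so what follows is from my own checks.

**Cups:** Both stand mouth down on the plate, with their bases about 64 mm above it. Their centres are about (-40, 9) and (-43, -99) mm in the plate's frame, inside the ±62 and ±132 mm limits. The top and scene cameras agree to within about 3 mm.

**Knob:** I turned it about 180° clockwise. The wrist view, taken before the button press, puts the pointer within about 1° of the red marker. I didn't measure the angle again after the press, but nothing touched the knob in between.

**Button:** It was pressed to about 6 mm with up to about 21 N vertical force, and it is back up at z = 0.076 m.

**Everything else:** The bottle, vial rack and wrench look unmoved in the last scene picture, though I didn't measure them. The arm ended about 15 cm clear of everything, with wrist force near zero.

None of the checks failed.

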